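# Snap ring onto a geared bicycle hub

### The job

Lift the lock-ring pliers out of the tool block, lower their closed tips between the ears of the snap ring lying on the wooden offcut, and squeeze the handles home so that the ring is spread and comes up with the pliers. Pass the spread ring over the axle and, without forcing it, slide it down over the hub's steel driver until it is level with the dark groove just above the sprocket and square to the driver. Finish there holding it: pliers still squeezed, ring spread and hanging from the pliers alone, clear of the sprocket, so that I can check it before it is let go; never touch the ring with the gripper, and leave the other loose things on the bench where they lie.

Things in the scene. Friction and masses are not known exactly. Their poses are not given: they have to be found in the camera images.
- pliers: Lock-ring pliers, 0.18 kg, blue handles, standing nose down in a slot of the tool block. Origin: centre of the pivot; z up along the handles, y across both handles; alike turned half round. Handles (14 mm thick along x) end 100 mm above the origin; the nose ends 70 mm below it. Lift straight up 75 mm to clear the slot. The levers do not cross: pressing the handles together SPREADS the tips.
- pliers_grip (a point): Where to hold the pliers: midway between the handles, 65 mm above the pivot. Here they are 62 mm wide over all at rest, 26 mm squeezed home; 66 mm at their tops. A spring opens them with 7 N each at rest, 10 N at the stop (the ring adds up to 6 N): a slight squeeze to 58 mm carries the pliers with the tips nearly closed; 40 N squeezes them home with the ring on.
- lever_l (a joint): How far the pliers are squeezed: 0 at rest, 0.27 rad at the stop (each lever turns this much).
- tip_l (a point): Working face of the tip on the pliers' +y side, 65.5 mm below the pivot, 7 mm thick along x; it pushes outward on a ring ear; canted to stand upright at the stop. The two faces are 7 mm apart at rest, 42 mm and 3 mm higher at the stop. A ledge below sticks out 2 mm, its top 1.5 mm, underside 4 mm under this point, for the ring to rest on. Closed tips: 10 mm over the ledges.
- tip_r (a point): The same on the pliers' -y side.
- ring: Dark steel snap ring flat on the offcut. Origin: centre of the relaxed circle, mid thickness; z up, x toward gap and ears. 3 mm thick; relaxed 33 mm inside, 41 mm outside. Two straight ears, 3.2 mm wide, run to 31 mm along +x, ends hooked 2 mm inward, overhanging the offcut's edge. Fully spread it clears the driver by 2 mm all round when the driver is 3.5 mm off the origin along +x.
- ear_l (a point): Inner face of the ear on the ring's +y side, 21.5 mm from the ring's origin along x, mid thickness: the pliers' tips work here. The ears are 22 mm apart here relaxed (15 mm between the hooks at their ends), 38 to 41 mm fully spread, at least 34 mm to pass the driver freely; they push back with up to about 6 N each. Friction, the tips' ledges and the hooks keep the ring on the tips.
- ear_r (a point): The same on the ring's -y side.
- hub: Aluminium geared bicycle hub standing fixed, axle upright, on a 100 mm plywood base 18 mm thick. Origin: on its axis, on the bench. Bottom to top: shell 72 mm across, black cap, dark sprocket of 79 mm over the teeth with its top at 98 mm, steel driver 35 mm across from there up to 120 mm (its last 4 mm taper to 29 mm), lock nut 17 mm across to 126 mm, axle end 10 mm across to 142 mm.
- hub_groove (a point): Centre of the dark groove of the driver, on the hub's axis, 110 mm above the bench. The groove is 6 mm high and 32 mm across at its floor: its lower edge is 9 mm above the sprocket, its upper edge 7 mm below the driver's end.
- tool_block: Wooden block 70 x 190 mm, 78 mm high, fixed; origin at the centre of its underside. The pliers stand in it 40 mm off its centre toward its -y end, their y along its y; four hex keys stick up to 34 mm out of the other end, from 25 to 82 mm off its centre.
- offcut: Pine offcut 150 x 70 mm, 28 mm thick, fixed; origin at the centre of its underside. The ring lies near the end of its +x half, ears out over the short edge (75 mm from the origin), with air below. If the tips sink while they spread (as a gripper whose pads advance in closing makes them), the ring rides up their faces and comes up tilted, and the tips meet the sprocket too early.
- axle_nut: Loose steel hex nut, 17 mm, 8 mm high, near the hub. Bystander.
- old_sprocket: Loose rusty sprocket, 70 mm across, 4 mm thick. Bystander.
- grease_tin: Loose tin, 66 mm across, 45 mm high, green. Bystander.
- spanner: Loose spanner 160 mm long; origin near its middle. Bystander.
- offcut_a: Loose small wood offcut 50 x 35 x 18 mm. Bystander.
- offcut_b: Loose small plywood offcut 45 x 35 x 18 mm. Bystander.
- screwdriver: Loose orange screwdriver 200 mm long. Bystander.

How it is judged:
By the outcome, as a careful person would: the job done as asked, in the order asked, and still so for the second after the job is handed in, while the arm keeps its last pose, push and grip.
It also fails if it takes over 61 s, if anything falls off the work surface, if the arm or the gripper's body presses on something with over 40 N, if the wrist force passes 120 N, or if a joint passes its speed limit or range.

### The arm

A 6-joint arm with a two-finger parallel gripper is mounted at the origin on the work surface. World frame = base frame: x ahead of the robot, y to its left, z up, the work surface at z = 0. Lengths are in m, angles in degrees, forces in N, time in s.
With the tool pointing down it reaches from about 0.375 to 0.9 m from the base axis. Payload 3.1 kg.
Tool frame: the origin (TCP) lies on the centre line of the jaws, within the pads' length; the fingertips stand 25 mm ahead of it and the grasp point (between the pads) lies 6 mm ahead of it; z points along the fingers, y is the line along which they close (so a half turn about z gives the same grasp; the last joint's range is limited). The gripper opens to 87 mm and grips with 3 to 60 N. Pads are 19 mm wide; open, the fingers measure 117 mm over their backs; the gripper's body (75 mm by 190 mm) begins 51 mm behind the grasp point.
Start: joints at [-78.352, 30.224, 82.088, -0, 67.689, -10.227], TCP at [0.233, -0.58, 0.248] pointing down, gripper open.
Joint ranges: [-176.69, 176.69], [-43.24, 126.21], [12.49, 139.97], [-82, 262], [0, 151.66], [-163.58, 163.58]. Speed limits (degrees/s): [159.86, 159.86, 180, 180, 180, 180].

### API

Orientations are given as a 3x3 rotation matrix whose columns are the frame's x, y, z axes.
In Python, from rig import * gives the robot as it stands.
- The arm moves only by the tool step_arm, never from a script. Its argument "steps" is a list of rows, each a list of 7 numbers: the shift along the tool's x, y, z normalised to -1 to 1, where 1 is 0.3 m, then the turn, a rotation vector about the tool's x, y, z normalised to -1 to 1, where 1 is 45 degrees, then the gripper's target within -1 to 1 (shut at 1, half-way at 0, fully open at -1). A call has 1 to 8 rows; each row is the pose to reach, as a shift and turn from the pose commanded when the call began, along the tool's axes at that moment; what a row does not reach only later rows make up. A row lasts 1/12 s, in which the tool goes at most 41.7 mm and 7.16 degrees, less where a joint would pass 70% of its speed; a pose out of reach is approached as far as the arm can. A call with a number of a shift or a turn outside -1 to 1 is refused whole. A call with a gripper value outside its range is refused whole. The fingers move at their own pace and stop on an object; the grip force is fixed at half the most. Time passes only in rows, so rows that repeat a pose let the fingers close. It gives the time, the measured TCP pose, the force, the opening and the grip force at its end, in the units of the state.
- read_state(): the state, without advancing time (a new reading comes with each control period).
- capture(name): name is "scene" or "side" or "wrist"; returns a dict with "image" (480x640x3 uint8, red, green, blue), "vertical_fov" (degrees; the focal length in pixels is half the picture's height over the tangent of half this angle, whatever the lens; pixels are square), "cx", "cy" (the principal point, pixels), "k1" (the pictures are not rectified: a ray, as slopes to the right and down, at radius r is drawn at 1 + k1 r^2 times it, then the intrinsics apply), "world_from_camera" (4x4, takes a point from camera to world coordinates); the wrist camera has in their place "T_tool_cam" (4x4, takes a point from camera to tool coordinates, whose origin is the TCP and whose axes are the flange's). Camera axes: x right, y down, z forward; pixel columns grow to the right and rows downward; lengths in m; the calibration is good to about 2 mm. A picture is of the moment at which its call begins: read the wrist's pose just before it. There is no depth.
- hand_in(): hands the job in; it is judged then, once.
The state is a dict: "time_s": time; "joint_positions": joint angles; "qvel": joint speeds; "tau": joint torques, N m; "position": TCP position; "tcp_rot": TCP orientation; "force": force on the tool from outside, world axes, zero at the start; "moment": the same for the moment, N m; "opening": opening from 0.0 (shut) to 1.0 (fully open); "grasp_force": force on a finger pad.
Only numpy, scipy, OpenCV 4.12 (cv2) and the standard library are available. Lean on these libraries where they do the work, as an engineer would, in place of code of your own. Each camera call takes 0.05 s, during which the arm holds its last target. There are 200 camera calls.

## Working session

There is one attempt and no reset: what is moved stays moved. The work goes in short steps, Python scripts to look and compute and a tool call to move; the robot and the scene stay as the last step left them, time stands still between calls to the robot, and variables do not carry over. Pictures are saved under pics/ and viewed, at most 10 in all, crops included, and the job is handed in when it is done.

Besides the shell and the picture viewer there is one more tool, called after "Call:" by a JSON object that holds its "op" and its "data", one argument or row to a line. step_arm: Moves the arm, as the interface text tells. Scaled input: -1 to 1 covers 0.3 m each way for a shift and 45 degrees each way for a turn. Its arguments: {"type":"object","properties":{"steps":{"type":"array"}},"required":["steps"]}

```bash
ls; mkdir -p pics; python3 - <<'E'
from rig import *
import cv2
s=read_state();print(s)
for n in("scene","side","wrist"):
    c=capture(n);cv2.imwrite(f"pics/{n}0.png",c["image"][:,:,::-1]);print(n,{k:v for k,v in c.items() if k!="image"})
E
```

```text
pics
{'time_s': 0.0, 'joint_positions': array([-7.83507970e+01,  3.02798633e+01,  8.21538032e+01, -6.87322152e-04,
        6.76887541e+01, -1.02273154e+01]), 'qvel': array([-0.06774659,  0.03700989,  0.0374602 , -0.08096724, -0.00995623,
        0.07669199]), 'tau': array([ 1.56794413e-04, -4.40042102e+01, -1.76592761e+01,  6.33917539e-02,
        5.82741061e-02, -1.61980224e-04]), 'position': array([ 0.23276954, -0.5793317 ,  0.24657629]), 'tcp_rot': array([[ 9.27987418e-01,  3.72611267e-01, -4.42298021e-04],
       [ 3.72611347e-01, -9.27985137e-01,  2.09039059e-03],
       [ 3.68457096e-04, -2.10466143e-03, -9.99997717e-01]]), 'force': array([-0.22953203, -0.59666   ,  0.07667667]), 'moment': array([-0.00084467,  0.00189427, -0.04519486]), 'grasp_force': 0.0, 'opening': 0.9999810735395186}
scene {'vertical_fov': 54.68245829142642, 'cx': 316.0180563097522, 'cy': 240.9904910030673, 'k1': -0.07919575204407563, 'world_from_camera': array([[-0.64700648,  0.60614246, -0.46257316,  1.03330329],
       [ 0.76247077,  0.51797375, -0.38773898,  0.40655663],
       [ 0.0045757 , -0.60356815,
[... 255 characters left out ...]
0.01851111,  0.02468092,  0.53404526],
       [-0.03070909, -0.52020469,  0.85348933, -1.09294179],
       [-0.0029599 , -0.85384098, -0.52052552,  0.77760774],
       [ 0.        ,  0.        ,  0.        ,  1.        ]])}
wrist {'vertical_fov': 65.2172506122899, 'cx': 319.11200841454166, 'cy': 245.06866843270518, 'k1': 0.020908760386885814, 'T_tool_cam': array([[-1.91337144e-05, -9.61417360e-01, -2.75093910e-01,
         7.58671450e-02],
       [ 9.99999736e-01,  1.81573640e-04, -7.04129578e-04,
        -7.83205289e-04],
       [ 7.26912203e-04, -2.75093851e-01,  9.61417102e-01,
        -1.38325776e-01],
       [ 0.00000000e+00,  0.00000000e+00,  0.00000000e+00,
         1.00000000e+00]])}
```

View pics/scene0.png

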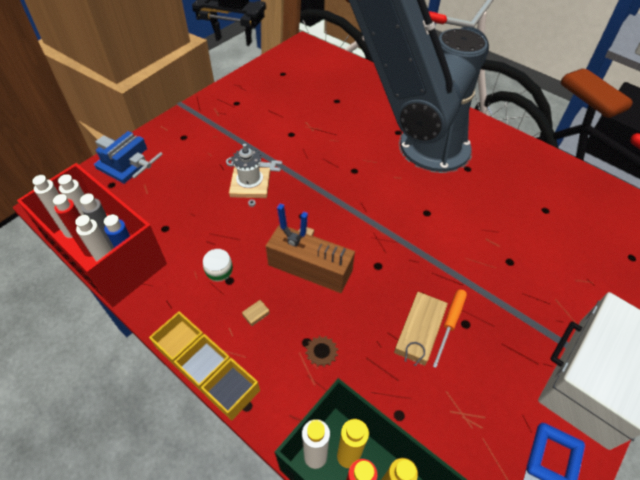

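View pics/side0.png

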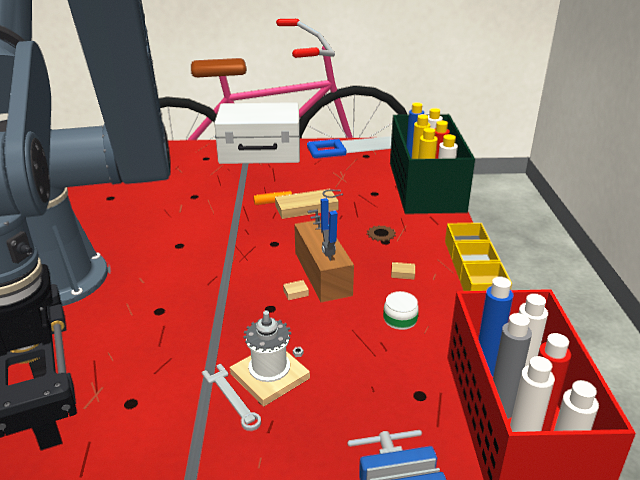

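The scene view shows the pliers' handle tops at (281,207) and (304,213), the axle end at (246,147) and the ring at (416,350). In the side view the axle end is at (266,313), the handle tops at (325,198) and (332,212), and the ring near (331,193).

```bash
cat > h.py <<'E'
import numpy as np, cv2
from rig import *
def intr(c):
    f=240/np.tan(np.radians(c["vertical_fov"]/2)); return f
def pose(c,s=None):
    if "world_from_camera" in c: return c["world_from_camera"]
    T=np.eye(4);T[:3,:3]=s["tcp_rot"];T[:3,3]=s["position"];return T@c["T_tool_cam"]
def ray(c,T,u,v):
    f=intr(c);d=np.array([(u-c["cx"])/f,(v-c["cy"])/f]);p=d.copy()
    for _ in range(20): p=d/(1+c["k1"]*(p@p))
    r=T[:3,:3]@np.array([p[0],p[1],1]);return T[:3,3],r/np.linalg.norm(r)
def onz(c,T,u,v,z):
    o,r=ray(c,T,u,v);return o+r*(z-o[2])/r[2]
def proj(c,T,P):
    q=np.linalg.inv(T)@np.r_[P,1];p=q[:2]/q[2];p=p*(1+c["k1"]*(p@p));f=intr(c)
    return np.array([p[0]*f+c["cx"],p[1]*f+c["cy"]])
def tri(rays):
    A=0;b=0
    for o,r in rays:
        M=np.eye(3)-np.outer(r,r);A=A+M;b=b+M@o
    x=np.linalg.solve(A,b);return x,[np.linalg.norm((np.eye(3)-np.outer(r,r))@(x-o)) for o,r in rays]
E
python3 - <<'E'
from h import *
np.set_printoptions(precision=4,suppress=True)
c=capture("scene");T=pose(c);d=capture("side");S=pose(d)
print("axle",onz(c,T,246,147,.142),onz(d,S,266,313,.142),tri([ray(c,T,246,147),ray(d,S,266,313)]))
for uv in[(267,243),(345,289),(354,262),(281,230)]:print("blk",uv,onz(c,T,*uv,.078))
for z in(.17,.18,.185,.19):print("h",z,onz(c,T,281,206,z),onz(c,T,304,212,z),onz(d,S,325,195,z),onz(d,S,332,210,z))
print("ring",onz(c,T,416,350,.0295))
for uv in[(418,293),(446,299),(396,353),(427,363)]:print("off",uv,onz(c,T,*uv,.028))
import cv2
a=c["image"][190:370,220:480];cv2.imwrite("pics/sc_crop.png",cv2.resize(a,None,fx=3,fy=3,interpolation=cv2.INTER_CUBIC)[:,:,::-1])
E
```

```text
axle [ 0.4706 -0.2957  0.142 ] [ 0.4661 -0.3087  0.142 ] (array([ 0.4657, -0.3013,  0.1358]), [np.float64(0.0003052653902856524), np.float64(0.0003052653902856127)])
blk (267, 243) [ 0.621  -0.0842  0.078 ]
blk (345, 289) [0.6016 0.1257 0.078 ]
blk (354, 262) [0.5342 0.0979 0.078 ]
blk (281, 230) [ 0.5727 -0.0857  0.078 ]
h 0.17 [ 0.5746 -0.077   0.17  ] [ 0.5553 -0.0281  0.17  ] [0.5743 0.0401 0.17  ] [ 0.586  -0.0238  0.17  ]
h 0.18 [ 0.5808 -0.0706  0.18  ] [ 0.5617 -0.0223  0.18  ] [0.5736 0.0214 0.18  ] [ 0.5852 -0.0414  0.18  ]
h 0.185 [ 0.5838 -0.0673  0.185 ] [ 0.5648 -0.0195  0.185 ] [0.5733 0.0121 0.185 ] [ 0.5847 -0.0502  0.185 ]
h 0.19 [ 0.5869 -0.0641  0.19  ] [ 0.568  -0.0166  0.19  ] [0.573  0.0028 0.19  ] [ 0.5843 -0.059   0.19  ]
ring [0.5972 0.3121 0.0295]
off (418, 293) [0.4784 0.2402 0.028 ]
off (446, 299) [0.4509 0.2966 0.028 ]
off (396, 353) [0.6286 0.2839 0.028 ]
off (427, 363) [0.6059 0.345  0.028 ]
```

View pics/sc_crop.png

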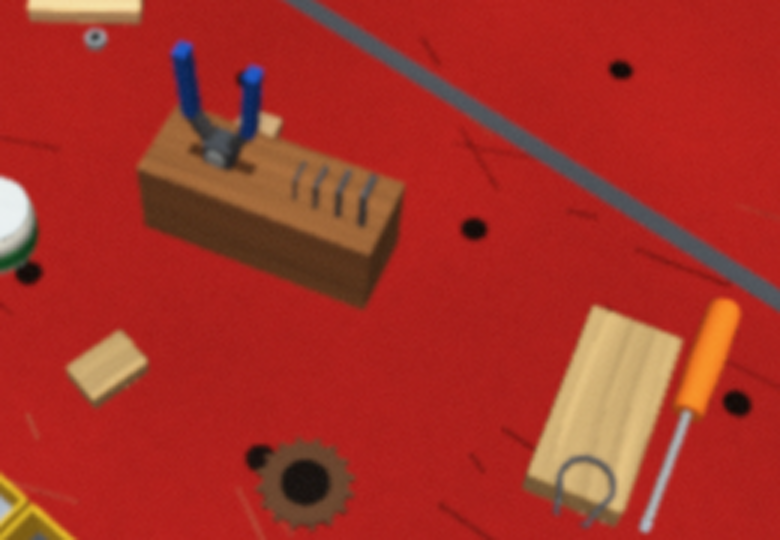

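The crop shows the block's top corners at about (266,246), (343,275), (355,251) and (280,226) in full-image pixels, with the ring's ears pointing away from the robot. I'll fly over the hub with the wrist camera, closing the fingers on the way to see how far the pads advance.

Call:
{"op": "step_arm", "data": {
  "steps": [
    [0.97,-0.52,0,0,0,0,0.4],
    [0.97,-0.52,0,0,0,0,0.4],
    [0.97,-0.52,0,0,0,0,0.4],
    [0.97,-0.52,0,0,0,0,0.4],
    [0.97,-0.52,0,0,0,0,0.4],
    [0.97,-0.52,0,0,0,0,0.4],
    [0.97,-0.52,0,0,0,0,0.4],
    [0.97,-0.52,0,0,0,0,0.4]
  ]
}}

```text
time_s: 0.92
position: [0.4459, -0.3247, 0.2476]
tcp_rot: [[0.928, 0.373, 0.0], [0.373, -0.928, 0.0], [0.0, -0.0, -1.0]]
force: [0.8, 0.2, 0.5]
opening: 0.479
grasp_force: 0.0
```

Call:
{"op": "step_arm", "data": {
  "steps": [
    [0.05,-0.02,0,0,0,0,0.4],
    [0.05,-0.02,0,0,0,0,0.4],
    [0.05,-0.02,0,0,0,0,0.4]
  ]
}}

```text
time_s: 1.17
position: [0.457, -0.3149, 0.2475]
tcp_rot: [[0.927, 0.375, -0.0], [0.375, -0.927, -0.0], [-0.0, 0.0, -1.0]]
force: [-0.2, -0.1, 0.0]
opening: 0.319
grasp_force: 0.0
```

```bash
python3 - <<'E'
from h import *
np.set_printoptions(precision=4,suppress=True)
s=read_state();c=capture("wrist");print(s["time_s"],s["position"],s["opening"],s["qvel"])
a=cv2.imread("pics/wrist0.png");b=c["image"][:,:,::-1];cv2.imwrite("pics/w1.png",b)
cv2.imwrite("pics/w01.png",np.vstack([cv2.resize(a,(400,300)),cv2.resize(b,(400,300))]))
np.savez("w1.npz",p=s["position"],R=s["tcp_rot"])
E
```

```text
1.1667 [ 0.457  -0.3149  0.2475] 0.3194392369886775 [-2.4831  0.1148 -0.1649 -0.4506 -0.079  -0.1229]
```

View pics/w01.png

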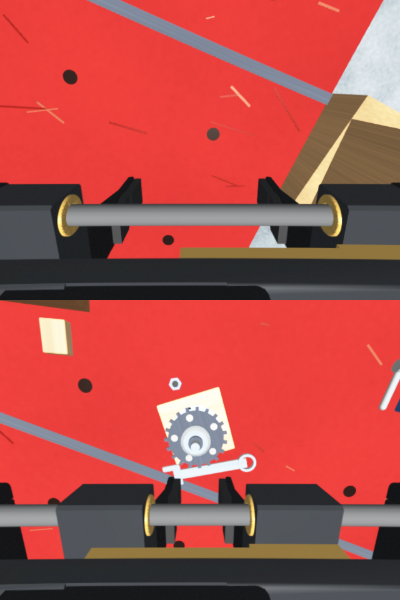

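The wrist strip shows the fingertips on the same image row open and closed, so this is a linear gripper with no pad advance. The hub's axle end is at about (314,234) in the full frame. Next I'll compute the block and offcut yaws and view from above the pliers.

```bash
python3 - <<'E'
from h import *
np.set_printoptions(precision=4,suppress=True)
c=capture("scene");T=pose(c)
w=capture("wrist");s=read_state();W=pose(w,s)
print("hub",onz(w,W,314,234,.142), tri([ray(w,W,314,234),ray(c,T,246,147)]))
B=[onz(c,T,*p,.078) for p in[(265.7,246),(343.3,275),(355,251),(280,226)]];print(np.array(B))
m=sum(B)/4;e=(B[1]-B[0])+(B[2]-B[3]);print("blk",m,np.degrees(np.arctan2(e[1],e[0])),np.linalg.norm(e)/2)
O=[onz(c,T,220+u/3,190+v/3,.028) for u,v in[(596,305),(682,340),(620,512),(526,482)]];print(np.array(O))
m=sum(O)/4;e=(O[2]-O[1])+(O[3]-O[0]);print("off",m,np.degrees(np.arctan2(e[1],e[0])),np.linalg.norm(e)/2)
print("ring",onz(c,T,220+585/3,190+487/3,.0295))
E
```

```text
hub [ 0.467  -0.3075  0.142 ] (array([ 0.4626, -0.3078,  0.1291]), [np.float64(0.0014240094463400493), np.float64(0.0014240094463398593)])
[[ 0.629  -0.0806  0.078 ]
 [ 0.5763  0.1011  0.078 ]
 [ 0.509   0.0814  0.078 ]
 [ 0.5655 -0.0956  0.078 ]]
blk [0.5699 0.0016 0.078 ] 106.93601204497516 0.1874724039805851
[[0.4745 0.2394 0.028 ]
 [0.4586 0.3046 0.028 ]
 [0.6021 0.3417 0.028 ]
 [0.6252 0.2799 0.028 ]]
off [0.5401 0.2914 0.028 ] 14.771756686232916 0.15215030421449227
ring [0.6029 0.3134 0.0295]
```

Call:
{"op": "step_arm", "data": {
  "steps": [
    [0.73,-0.7,0,0,0,0.11,-1],
    [0.73,-0.7,0,0,0,0.11,-1],
    [0.73,-0.7,0,0,0,0.11,-1],
    [0.73,-0.7,0,0,0,0.11,-1],
    [0.73,-0.7,0,0,0,0.11,-1],
    [0.73,-0.7,0,0,0,0.11,-1],
    [0.73,-0.7,0,0,0,0.11,-1],
    [0.73,-0.7,0,0,0,0.11,-1]
  ]
}}

```text
time_s: 1.98
position: [0.5831, -0.0357, 0.2476]
tcp_rot: [[0.956, 0.293, 0.002], [0.293, -0.956, 0.002], [0.002, -0.001, -1.0]]
force: [-0.3, -0.4, 0.1]
opening: 0.828
grasp_force: 0.0
```

Call:
{"op": "step_arm", "data": {
  "steps": [
    [0,0,0,0,0,0,-1],
    [0,0,0,0,0,0,-1]
  ]
}}

```text
time_s: 2.15
position: [0.5813, -0.04, 0.2473]
tcp_rot: [[0.957, 0.291, -0.001], [0.291, -0.957, -0.001], [-0.001, 0.001, -1.0]]
force: [-0.5, -0.3, -0.1]
opening: 0.956
grasp_force: 0.0
```

```bash
python3 - <<'E'
from h import *
np.set_printoptions(precision=4,suppress=True)
s=read_state();c=capture("wrist");print(s["time_s"],s["position"],s["opening"],s["qvel"],s["tcp_rot"])
b=c["image"][:,:,::-1];cv2.imwrite("pics/w2.png",b)
np.savez("w2.npz",p=s["position"],R=s["tcp_rot"])
a=cv2.imread("pics/w1.png")[150:310,230:430]
a=cv2.resize(a,(600,480),interpolation=cv2.INTER_CUBIC)
hsv=cv2.cvtColor(b,cv2.COLOR_BGR2HSV);m=cv2.inRange(hsv,(105,120,60),(130,255,255))
n,l,st,ce=cv2.connectedComponentsWithStats(m)
for i in range(1,n):
    if st[i,4]>80:print(st[i],ce[i])
E
```

```text
2.15 [ 0.5813 -0.04    0.2473] 0.9562766557753017 [-1.9875 -0.3065  0.6542 -0.3044 -0.0528 -0.0059] [[ 0.9566  0.2912 -0.0007]
 [ 0.2912 -0.9566 -0.0008]
 [-0.0009  0.0005 -1.    ]]
[ 258  238   34   53 1125] [274.8044 265.1218]
[ 343  239   34   54 1149] [359.2437 266.4656]
```

View pics/w2.png

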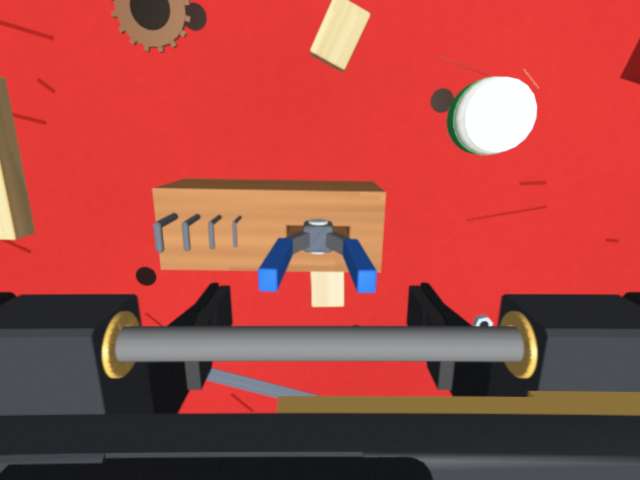

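The picture shows the handle tops' outer edges at u=258 and 376, with end faces spanning rows 267–291, so their midpoint is (317,280). The block is aligned with the image to within half a degree.

```bash
python3 - <<'E'
from h import *
np.set_printoptions(precision=4,suppress=True)
z=np.load("w2.npz");s=dict(position=z["p"],tcp_rot=z["R"]);c=capture("wrist");W=pose(c,s)
for zz in(.17,.175,.18,.185,.19,.195):
    L=onz(c,W,258,280,zz);R=onz(c,W,376.5,280,zz);M=onz(c,W,317,279.5,zz);print(zz,np.linalg.norm(L-R),M, (M-z["p"])@z["R"], "thk",np.linalg.norm(onz(c,W,317,267,zz)-onz(c,W,317,291.5,zz)))
sc=capture("scene");T=pose(sc);P=(ray(sc,T,220+182/3,190+46/3),ray(sc,T,220+253/3,190+72/3))
a=[ray(c,W,268.5,279.5),ray(c,W,366.5,279.5)]
# left in wrist= +block y
print(tri([P[0],a[1]]),tri([P[1],a[0]]))
for uv in [(154,188),(383,191),(160,270),(383,271)]:print(onz(c,W,*uv,.078))
E
```

```text
0.17 0.0727416842050765 [ 0.573  -0.0402  0.17  ] [-0.0079 -0.0023  0.0773] thk 0.016062524670372107
0.175 0.07105455149416254 [ 0.5749 -0.0397  0.175 ] [-0.006  -0.0022  0.0723] thk 0.01568997884486098
0.18 0.06936741878324856 [ 0.5767 -0.0392  0.18  ] [-0.004  -0.0022  0.0673] thk 0.01531743301934985
0.185 0.0676802860723346 [ 0.5786 -0.0386  0.185 ] [-0.0021 -0.0022  0.0623] thk 0.014944887193838833
0.19 0.06599315336142055 [ 0.5805 -0.0381  0.19  ] [-0.0001 -0.0021  0.0573] thk 0.014572341368327598
0.195 0.06430602065050657 [ 0.5823 -0.0376  0.195 ] [ 0.0018 -0.0021  0.0523] thk 0.014199795542816472
(array([ 0.5897, -0.0629,  0.1952]), [np.float64(0.0006298137970641455), np.float64(0.0006298137970642135)]) (array([ 0.5725, -0.0121,  0.1906]), [np.float64(0.000385877399568272), np.float64(0.0003858773995683713)])
[0.5762 0.0999 0.078 ]
[ 0.6284 -0.0794  0.078 ]
[0.5075 0.0826 0.078 ]
[ 0.5629 -0.1027  0.078 ]
```

Handle tops come out at z≈0.190, so the pivot is at 0.090 and the grip at 0.155. Both measures put the pliers at (0.5805, -0.038), so I'll descend.

Call:
{"op": "step_arm", "data": {
  "steps": [
    [0,-0.007,0,0,0,0,-1],
    [0,-0.007,0.1,0,0,0,-1],
    [0,-0.007,0.2,0,0,0,-1],
    [0,-0.007,0.27,0,0,0,-1],
    [0,-0.007,0.287,0,0,0,-1],
    [0,-0.007,0.287,0,0,0,-1],
    [0,-0.007,0.287,0,0,0,-0.33],
    [0,-0.007,0.287,0,0,0,-0.33]
  ]
}}

```text
time_s: 2.97
position: [0.5821, -0.0378, 0.163]
tcp_rot: [[0.957, 0.291, 0.003], [0.291, -0.957, -0.001], [0.003, 0.002, -1.0]]
force: [0.3, -1.1, 0.2]
opening: 0.927
grasp_force: 0.0
```

Call:
{"op": "step_arm", "data": {
  "steps": [
    [0,0,0,0,0,0,-0.33],
    [0,0,0,0,0,0,-0.33],
    [0,0,0,0,0,0,-0.33],
    [0,0,0,0,0,0,-0.33]
  ]
}}

```text
time_s: 3.3
position: [0.5822, -0.0375, 0.1634]
tcp_rot: [[0.957, 0.291, 0.004], [0.291, -0.957, -0.001], [0.003, 0.002, -1.0]]
force: [-0.1, -0.7, 7.2]
opening: 0.691
grasp_force: 6.2
```

Call:
{"op": "step_arm", "data": {
  "steps": [
    [0,0,0,0,0,0,-0.33],
    [0,0,0,0,0,0,-0.33],
    [0,0,-0.06,0,0,0,-0.33],
    [0,0,-0.12,0,0,0,-0.33],
    [0,0,-0.18,0,0,0,-0.33],
    [0,0,-0.24,0,0,0,-0.33],
    [0,0,-0.32,0,0,0,-0.33],
    [0,0,-0.4,0,0,0,-0.33]
  ]
}}

```text
time_s: 3.97
position: [0.5801, -0.0368, 0.282]
tcp_rot: [[0.957, 0.291, -0.002], [0.291, -0.957, 0.0], [-0.002, -0.001, -1.0]]
force: [-0.1, -0.3, -2.2]
opening: 0.663
grasp_force: 5.0
```

Call:
{"op": "step_arm", "data": {
  "steps": [
    [0,0,0,0,0,0,-0.33],
    [0,0,0,0,0,0,-0.33],
    [0,0,0,0,0,0,-0.33]
  ]
}}

```text
time_s: 4.22
position: [0.5799, -0.0368, 0.2804]
tcp_rot: [[0.957, 0.291, -0.002], [0.291, -0.957, 0.001], [-0.002, -0.001, -1.0]]
force: [-0.9, 0.1, -2.5]
opening: 0.669
grasp_force: 5.0
```

```bash
python3 - <<'E'
from h import *
s=read_state();print(s["position"],s["tcp_rot"],s["opening"],s["grasp_force"])
o=[]
for n in("side","scene","wrist"):
    c=capture(n);cv2.imwrite(f"pics/{n}3.png",c["image"][:,:,::-1])
    W=pose(c,s);
    if n!="wrist":
        u,v=proj(c,W,s["position"]-[0,0,.1]);print(n,u,v)
        u=int(u);v=int(v);o.append(cv2.resize(c["image"][v-60:v+60,u-50:u+50],(400,480),interpolation=cv2.INTER_CUBIC))
cv2.imwrite("pics/c3.png",np.hstack(o)[:,:,::-1])
E
```

```text
[ 0.57986442 -0.03681762  0.28040459] [[ 9.56640515e-01  2.91262488e-01 -2.25564145e-03]
 [ 2.91264337e-01 -9.56642463e-01  5.32908421e-04]
 [-2.00262616e-03 -1.16678970e-03 -9.99997314e-01]] 0.6688988703702872 4.950323179364204
side 329.2123471777803 208.72190014823724
scene 293.0730155924333 213.48502715731348
```

View pics/c3.png

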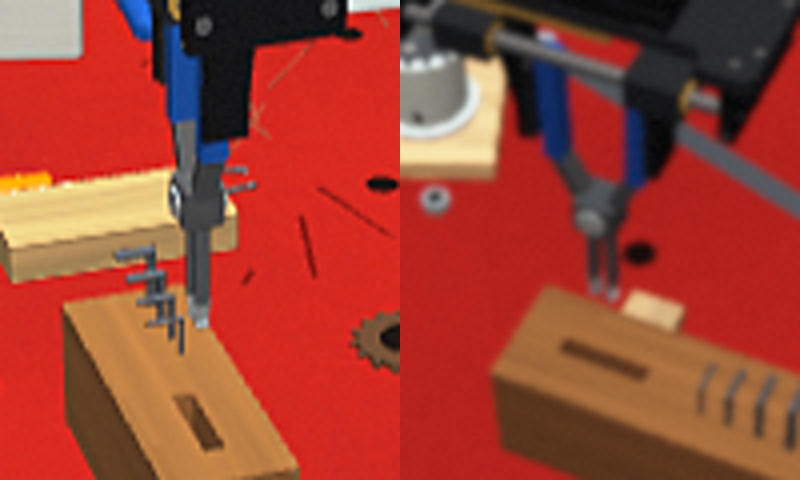

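The crops show the pliers held upright, with the tips clear above the block at about (329,229) in side and (294,227) in scene. Next I'll go near the ring.

Call:
{"op": "step_arm", "data": {
  "steps": [
    [0.2,-1,0,0,0,0,-0.33],
    [0.2,-1,0,0,0,0,-0.33],
    [0.2,-1,0,0,0,0,-0.33],
    [0.2,-1,0,0,0,0,-0.33],
    [0.2,-1,0,0,0,0,-0.33],
    [0.2,-1,0,0,0,0,-0.33],
    [0.2,-1,0,0,0,0,-0.33],
    [0.2,-1,0,0,0,0,-0.33]
  ]
}}

```text
time_s: 5.03
position: [0.5491, 0.2727, 0.2801]
tcp_rot: [[0.955, 0.295, -0.002], [0.295, -0.955, 0.003], [-0.002, -0.003, -1.0]]
force: [0.5, -0.7, -1.6]
opening: 0.664
grasp_force: 4.9
```

Call:
{"op": "step_arm", "data": {
  "steps": [
    [0,-0.09,0.1,0,0,0,-0.33],
    [0,-0.09,0.1,0,0,0,-0.33],
    [0,-0.09,0.1,0,0,0,-0.33],
    [0,-0.09,0.1,0,0,0,-0.33]
  ]
}}

```text
time_s: 5.37
position: [0.543, 0.2926, 0.2505]
tcp_rot: [[0.957, 0.291, -0.002], [0.291, -0.957, -0.001], [-0.002, 0.001, -1.0]]
force: [0.3, -0.4, -0.8]
opening: 0.666
grasp_force: 4.9
```

```bash
python3 - <<'E'
from h import *
s=read_state();print(s["time_s"],s["position"],s["tcp_rot"],s["opening"],s["grasp_force"])
c=capture("wrist");cv2.imwrite("pics/w4.png",c["image"][:,:,::-1]);np.savez("w4.npz",p=s["position"],R=s["tcp_rot"])
cv2.imwrite("pics/w4c.png",cv2.resize(c["image"][100:340,180:500],(800,600),interpolation=cv2.INTER_CUBIC)[:,:,::-1])
a=capture("side");b=capture("scene")
z={"scene":cv2.imread("pics/scene3.png")}
print(tri([ray(a,pose(a),329,229.3),ray(b,pose(b),294.3,227.3)]))
E
```

```text
5.3667 [0.54296702 0.29257793 0.25050898] [[ 9.56625070e-01  2.91317868e-01 -1.54140609e-03]
 [ 2.91316114e-01 -9.56626008e-01 -1.26598340e-03]
 [-1.84335273e-03  7.62035024e-04 -9.99998011e-01]] 0.6657857215236607 4.867645956692286
(array([ 0.57910874, -0.03669279,  0.13307315]), [np.float64(0.0005553606465097022), np.float64(0.0005553606465098907)])
```

View pics/w4c.png

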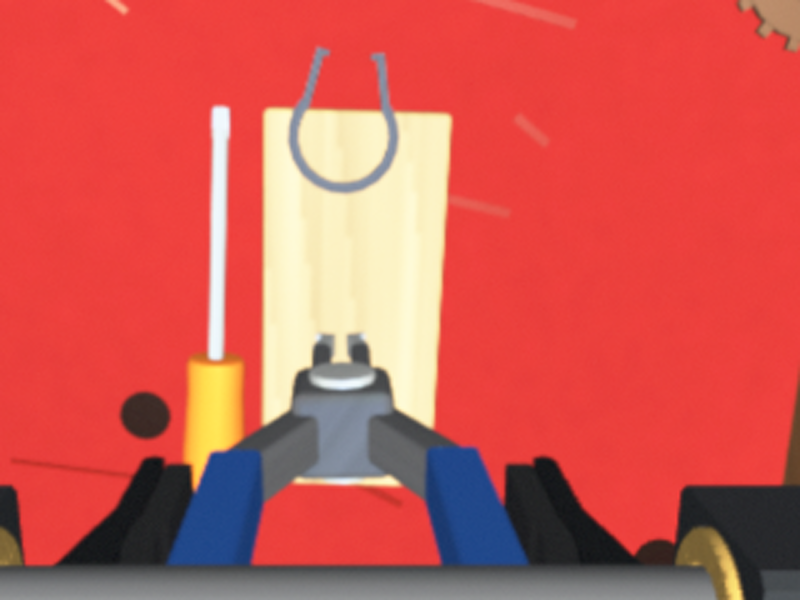

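The ring lies at crop x 290–397 with its bottom at v≈192, ear ends at (321,48) and (378,55), so it's turned a few degrees from the tool. The closed tips show at (323,335) and (358,335). I'll fit the ring precisely from a mask.

```bash
cat > fit.py <<'E'
from h import *
from scipy.optimize import least_squares
np.set_printoptions(precision=4,suppress=True)
z=np.load("w4.npz");s=dict(position=z["p"],tcp_rot=z["R"]);c=capture("wrist");W=pose(c,s)
b=cv2.imread("pics/w4.png")[110:182,285:350].astype(float)
m=(b[:,:,0]>b[:,:,2]*0.95)&(b.max(2)<215)
n,l,st,ce=cv2.connectedComponentsWithStats(m.astype(np.uint8),connectivity=8);print(st)
k=1+np.argmax(st[1:,4]);v,u=np.nonzero(l==k)
P=np.array([onz(c,W,x+285,y+110,.0295)[:2] for x,y in zip(u,v)])
# template: circle arc r=18.5 + straight ears centerline
def seg(p,a,b_):
    d=b_-a;t=np.clip(((p-a)@d)/(d@d),0,1);return np.linalg.norm(p-a-t[:,None]*d,axis=1)
def res(q):
    x,y,t=q;R=np.array([[np.cos(t),-np.sin(t)],[np.sin(t),np.cos(t)]]);L=(P*1e3-[x,y])@R
    d=np.abs(np.linalg.norm(L,axis=1)-18.5);d[(L[:,0]>13)]=99
    for sg in(1,-1):
        # ear centre y ~ 11+1.6 at x=21.5; starts on circle
        d=np.minimum(d,seg(L,np.array([13.,sg*13.2]),np.array([31,sg*(Y1)])))
    return d
for Y1 in(9,10,11,12,12.6):
    r=least_squares(res,[600,312,np.radians(14)],loss="soft_l1",f_scale=1);print(Y1,r.cost,r.x[:2],np.degrees(r.x[2]))
x,y,t=r.x;R=np.array([[np.cos(t),-np.sin(t)],[np.sin(t),np.cos(t)]]);L=(P*1e3-[x,y])@R
for lo in range(-22,36,3):
    q=L[(L[:,0]>=lo)&(L[:,0]<lo+3)]
    if len(q):print(lo,len(q),"L",q[q[:,1]>0][:,1].min() if (q[:,1]>0).any() else 0,q[:,1].max(),"R",q[q[:,1]<0][:,1].max() if (q[:,1]<0).any() else 0,q[:,1].min(),"mid",(q[q[:,1]>0][:,1].mean()+q[q[:,1]<0][:,1].mean())/2)
E
python3 fit.py
```

```text
[[   0    0   65   72 4288]
 [  11   10   43   57  392]]
9 154.74976452694466 [599.8861 313.0546] 11.939305182719185
10 131.73330737090765 [599.7955 313.0362] 11.811613457778117
11 121.7208265367213 [599.7154 313.0192] 11.761750213820585
12 128.16274872172977 [599.673  313.0108] 11.707880301918012
12.6 139.08834018213952 [599.669  313.0104] 11.674694394892919
-22 11 L 0.8991131834370518 4.744488958292238 R -0.042476871619838624 -4.75049092615722 mid 0.22495057729123702
-19 60 L 0.04013001417276139 11.625623865636761 R -0.7345195371380874 -10.219569676519797 mid -0.05644671965775183
-16 35 L 6.935669032548441 14.653490921928212 R -8.161947277744522 -14.640113872135586 mid -0.17718960936082606
-13 27 L 11.91921176712583 16.803336957616324 R -12.580544911130975 -16.232898099107356 mid -0.00173505623760839
-10 25 L 14.004299861900074 17.941762830140302 R -15.016956177562907 -17.913801260503018 mid -0.09057729798254499
-7 21 L 16.149608041743516 19.075025495768895 R -16.507729697065276 -19.300908517382318 mid -0.09156949288330196
-4 22 L 17.286038714174474 19.34336567984853 R -17.15546682
[... 568 characters left out ...]
89903783198 mid -0.10707729489833184
14 14 L 13.148627200386928 14.97776948861535 R -13.377268582488894 -14.564676223792917 mid -0.03126635451194559
17 16 L 12.517731883641192 14.341516343447692 R -12.195086871013402 -14.291946443104054 mid 0.06804489177996675
20 14 L 11.819446748958251 13.63923430872728 R -11.840251752432286 -13.018176835169541 mid 0.07359868866472397
23 15 L 11.195498555784628 13.009967108288294 R -11.575487846524778 -12.750235089005399 mid -0.0439015672346903
26 19 L 8.838654499442868 12.384277711544105 R -9.413621425752543 -12.394804374178564 mid -0.05625439443591329
29 6 L 9.8145958881759 11.621139038233071 R -9.327466432862291 -11.13679260298194 mid 0.24286944871942406
```

The fit is good: the ring centre is (0.5997, 0.3130), with its gap direction at 11.75°, so the working point is (0.6207, 0.3174). I'll align above it and do a trial squeeze in air to measure how the pliers shift in the grip.

Call:
{"op": "step_arm", "data": {
  "steps": [
    [0.1,-0.004,0,0,0,0.115,-0.33],
    [0.2,-0.004,0,0,0,0.115,-0.33],
    [0.27,-0.004,0,0,0,0.115,-0.33],
    [0.27,-0.004,0,0,0,0.115,-0.33],
    [0.27,-0.004,0,0,0,0.115,-0.33],
    [0.27,-0.004,0,0,0,0.115,-0.33]
  ]
}}

```text
time_s: 6.07
position: [0.6197, 0.317, 0.2515]
tcp_rot: [[0.979, 0.203, -0.001], [0.203, -0.979, -0.0], [-0.001, 0.0, -1.0]]
force: [0.5, 0.3, -1.5]
opening: 0.665
grasp_force: 4.8
```

```bash
cat > cap.py <<'E'
import sys
from h import *
np.set_printoptions(precision=4,suppress=True)
n=sys.argv[1];s=read_state();print(s["time_s"],s["position"],s["opening"]*87,s["grasp_force"],s["force"],np.degrees(np.arctan2(s["tcp_rot"][1,0],s["tcp_rot"][0,0])))
np.savez(f"{n}.npz",p=s["position"],R=s["tcp_rot"])
for k in("wrist","side","scene"):
    c=capture(k);cv2.imwrite(f"pics/{n}_{k}.png",c["image"][:,:,::-1])
E
python3 cap.py a0
```

```text
6.0667 [0.6197 0.317  0.2515] 57.893943934904215 4.782294854521751 [ 0.4863  0.2892 -1.545 ] 11.696987568375963
```

Call:
{"op": "step_arm", "data": {
  "steps": [
    [0,0,0,0,0,0,-0.07],
    [0,0,0,0,0,0,-0.07],
    [0,0,0,0,0,0,-0.07],
    [0,0,0,0,0,0,-0.07],
    [0,0,0,0,0,0,-0.07]
  ]
}}

```text
time_s: 6.63
position: [0.6201, 0.3179, 0.2516]
tcp_rot: [[0.979, 0.204, 0.0], [0.204, -0.979, 0.0], [0.0, 0.0, -1.0]]
force: [0.7, -0.1, -1.9]
opening: 0.543
grasp_force: 9.4
```

```bash
python3 cap.py a1
```

```text
6.6333 [0.6201 0.3179 0.2516] 47.2625949462462 9.423561322619207 [ 0.6925 -0.0886 -1.905 ] 11.756444733374602
```

Call:
{"op": "step_arm", "data": {
  "steps": [
    [0,0,0,0,0,0,0.42],
    [0,0,0,0,0,0,0.42],
    [0,0,0,0,0,0,0.42],
    [0,0,0,0,0,0,0.42],
    [0,0,0,0,0,0,0.42],
    [0,0,0,0,0,0,0.42],
    [0,0,0,0,0,0,0.42]
  ]
}}

```text
time_s: 7.37
position: [0.6202, 0.3179, 0.2514]
tcp_rot: [[0.979, 0.204, -0.0], [0.204, -0.979, 0.0], [-0.0, -0.0, -1.0]]
force: [0.2, 0.5, -2.0]
opening: 0.318
grasp_force: 29.1
```

```bash
python3 cap.py a2; python3 - <<'E'
import cv2,numpy as np
o=[cv2.resize(cv2.imread(f"pics/a{i}_wrist.png")[180:300,245:385],(420,360),interpolation=cv2.INTER_CUBIC)[:,:400] for i in(0,2)]
cv2.imwrite("pics/a.png",np.hstack(o))
E
```

```text
7.3667 [0.6202 0.3179 0.2514] 27.70777178526704 29.13575816899538 [ 0.228   0.4527 -2.007 ] 11.750688673326385
```

View pics/a.png

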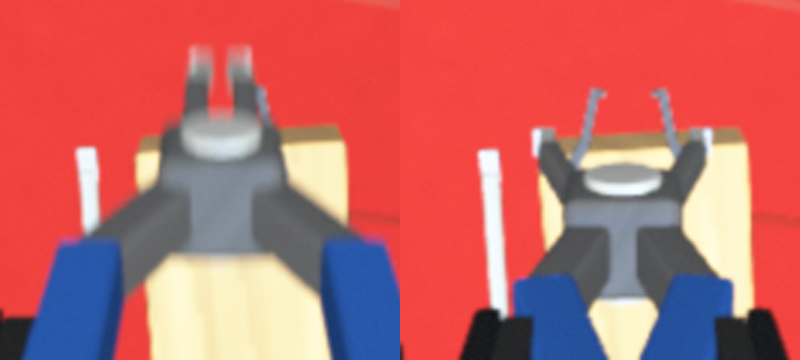

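The two crops show the pliers' pivot and tips displaced forward: tips at about (293,223) and (347,223) in the squeezed frame, against row 236 expected. The last quick move set the pliers swinging in the light grip, and I closed on them about 4° off. I'll open to 58 mm, let them settle, and measure the tips numerically.

Call:
{"op": "step_arm", "data": {
  "steps": [
    [0,0,0,0,0,0,-0.33],
    [0,0,0,0,0,0,-0.33],
    [0,0,0,0,0,0,-0.33],
    [0,0,0,0,0,0,-0.33],
    [0,0,0,0,0,0,-0.33],
    [0,0,0,0,0,0,-0.33],
    [0,0,0,0,0,0,-0.33],
    [0,0,0,0,0,0,-0.33]
  ]
}}

```text
time_s: 8.18
position: [0.6202, 0.3179, 0.2514]
tcp_rot: [[0.979, 0.204, -0.0], [0.204, -0.979, -0.0], [-0.0, 0.0, -1.0]]
force: [0.7, 0.7, -1.5]
opening: 0.665
grasp_force: 4.8
```

```bash
cat > tips.py <<'E'
import sys
from h import *
def blobs(b,lo=130,sat=45,win=(250,390,170,300),amin=8):
    u0,u1,v0,v1=win;h=cv2.cvtColor(b[v0:v1,u0:u1],cv2.COLOR_BGR2HSV)
    m=((h[:,:,1]<sat)&(h[:,:,2]>lo)).astype(np.uint8)
    n,l,st,ce=cv2.connectedComponentsWithStats(m,connectivity=8)
    return [(int(st[i,0]+u0),int(st[i,1]+v0),int(st[i,2]),int(st[i,3]),int(st[i,4])) for i in range(1,n) if st[i,4]>=amin]
if __name__=="__main__":
    for f in sys.argv[1:]: print(f,blobs(cv2.imread(f)))
E
python3 cap.py b0; python3 tips.py pics/a0_wrist.png pics/a2_wrist.png pics/w4.png pics/b0_wrist.png
```

```text
8.1833 [0.6202 0.3179 0.2514] 57.88554852909209 4.797194078564644 [ 0.6721  0.6894 -1.4799] 11.751595649577759
pics/a0_wrist.png [(309, 201, 6, 6, 23), (321, 201, 8, 6, 26), (331, 209, 3, 11, 21), (300, 218, 38, 50, 1139), (271, 229, 8, 30, 159), (301, 270, 7, 30, 109), (348, 281, 4, 19, 62)]
pics/a2_wrist.png [(302, 210, 10, 27, 71), (328, 210, 11, 25, 74), (289, 223, 7, 9, 36), (342, 223, 8, 10, 41), (271, 230, 10, 56, 298), (354, 231, 3, 11, 14), (306, 234, 26, 12, 238), (343, 244, 8, 25, 124), (295, 246, 3, 11, 21), (301, 247, 38, 36, 491), (356, 257, 2, 6, 9), (355, 273, 2, 13, 13), (309, 285, 3, 9, 12)]
pics/w4.png [(264, 170, 7, 74, 387), (293, 170, 7, 49, 228), (301, 170, 32, 7, 108), (339, 177, 8, 87, 333), (306, 233, 8, 10, 35), (319, 233, 8, 9, 30), (304, 245, 26, 11, 236), (299, 258, 37, 36, 641)]
pics/b0_wrist.png [(301, 210, 16, 30, 125), (330, 210, 12, 39, 111), (322, 224, 8, 10, 37), (271, 230, 9, 41, 214), (297, 234, 3, 9, 19), (306, 236, 27, 13, 254), (301, 251, 37, 35, 699), (346, 253, 4, 7, 14), (304, 285, 5, 15, 48), (349, 295, 2, 5, 9)]
```

```bash
python3 tips.py pics/wrist3.png; python3 - <<'E'
from h import *
from tips import blobs
np.set_printoptions(precision=4,suppress=True)
def tipx(u,v,h,c):
    s=dict(position=np.zeros(3),tcp_rot=np.eye(3));o,r=ray(c,pose(c,s),u,v);return o+r*(h-o[2])/r[2]
w=capture("wrist")
for n,t,b in(("w4",(316.5,233),(317,250.5)),("b0",(316.5,223.8),(319.5,242.5)),("a2",(319,223),(319,240))):
    print(n,[tipx(*t,h,w)[:2]*1e3 for h in(.140,.143,.147)],[tipx(*b,h,w)[:2]*1e3 for h in(.068,.073,.078)])
for n in("side","scene"):
    c=capture(n);T=pose(c);z=np.load("b0.npz");im=cv2.imread(f"pics/b0_{n}.png")
    for k,h in(("tip",.143),("piv",.073),("grip",.01)):
        P=z["p"]+z["R"]@np.array([0,0,h]);u,v=proj(c,T,P);print(n,k,u,v)
        if k!="grip":
            # non-red, non-wood (low saturation) columns per row near projection
            r=range(int(v)-6,int(v)+7,2)
            for y in r:
                row=cv2.cvtColor(im[y:y+1,int(u)-14:int(u)+15],cv2.COLOR_BGR2HSV)[0];xs=np.nonzero(row[:,1]<110)[0]+int(u)-14;print(y,xs.min() if len(xs) else None,xs.max() if len(xs) else None,len(xs))
E
```

```text
pics/wrist3.png [(311, 237, 7, 9, 26), (327, 237, 4, 4, 11), (323, 238, 3, 7, 14), (308, 248, 26, 12, 197), (342, 260, 3, 7, 20), (302, 262, 38, 35, 613)]
w4 [array([ 5.6433, -3.0515]), array([ 4.8879, -3.075 ]), array([ 3.8808, -3.1064])] [array([13.4104, -2.2188]), array([11.9004, -2.2516]), array([10.3904, -2.2844])]
b0 [array([12.843 , -3.0374]), array([12.1653, -3.0608]), array([11.2616, -3.0921])] [array([18.1815, -0.7839]), array([16.7871, -0.782 ]), array([15.3927, -0.78  ])]
a2 [array([13.4646, -1.139 ]), array([12.7936, -1.142 ]), array([11.8988, -1.1459])] [array([19.6604, -1.0693]), array([18.3019, -1.0742]), array([16.9434, -1.0791])]
side tip 339.26249536548016 164.20477235886707
158 340 343 4
160 340 343 4
162 340 343 4
164 340 343 4
166 341 343 3
168 None None 0
170 None None 0
side piv 339.61024823326505 138.39563515118596
132 325 353 18
134 325 353 24
136 325 353 24
138 335 345 11
140 335 353 19
142 335 353 19
144 336 353 18
side grip 339.9397380593405 114.05932816562738
scene tip 419.3618101401398 343.3043347539457
337 405 432 27
339 405 431 26
341 405 431 26
343 405 430 25
345 405 430 26
347 405 430 26
349 405 429 25
scene piv 426.6665808035125 326.54030476660233
320 412 440 24
322 412 440 28
324 412 438 25
326 412 437 25
328 412 438 26
330 413 437 22
332 412 434 22
scene grip 434.1279058693543 309.32802101416735
```

Upright right after the lift, the tips sat at row 237; now they sit at row 224, so the pliers hang about 3.2° forward in the grip. I'll tilt the tool to cancel that, then move gently beyond the ears and touch the bare bench to get the true tip height.

Call:
{"op": "step_arm", "data": {
  "steps": [
    [0.005,0.006,0.03,0,-0.009,0,-0.33],
    [0.015,0.006,0.08,0,-0.018,0,-0.33],
    [0.03,0.006,0.13,0,-0.027,0,-0.33],
    [0.045,0.006,0.18,0,-0.036,0,-0.33],
    [0.06,0.006,0.23,0,-0.045,0,-0.33],
    [0.075,0.006,0.26,0,-0.054,0,-0.33],
    [0.09,0.006,0.285,0,-0.063,0,-0.33],
    [0.1,0.006,0.3,0,-0.071,0,-0.33]
  ]
}}

```text
time_s: 9.15
position: [0.6503, 0.3222, 0.1593]
tcp_rot: [[0.977, 0.204, -0.057], [0.203, -0.979, -0.012], [-0.058, 0.0, -0.998]]
force: [0.4, -0.4, -1.5]
opening: 0.669
grasp_force: 4.8
```

Call:
{"op": "step_arm", "data": {
  "steps": [
    [0.001,0,0.008,0,0,0,-0.33],
    [0.001,0,0.015,0,0,0,-0.33],
    [0.001,0,0.02,0,0,0,-0.33],
    [0.001,0,0.02,0,0,0,-0.33]
  ]
}}

```text
time_s: 9.48
position: [0.6498, 0.3223, 0.1559]
tcp_rot: [[0.978, 0.204, -0.054], [0.204, -0.979, -0.011], [-0.055, -0.0, -0.998]]
force: [-0.1, 0.9, -1.5]
opening: 0.666
grasp_force: 4.8
```

```bash
python3 cap.py t0; python3 tips.py pics/t0_wrist.png
```

```text
9.4833 [0.6498 0.3223 0.1559] 57.931689284030675 4.780239835381508 [-0.066   0.9235 -1.5135] 11.760950975849354
pics/t0_wrist.png [(310, 223, 6, 6, 22), (322, 223, 7, 9, 27), (306, 237, 27, 11, 242), (301, 250, 37, 35, 657), (293, 283, 10, 17, 70), (336, 283, 10, 17, 66), (256, 284, 6, 9, 30), (290, 292, 2, 7, 10)]
```

Call:
{"op": "step_arm", "data": {
  "steps": [
    [0.001,0,0.01,0,0,0,-0.33],
    [0.001,0,0.02,0,0,0,-0.33],
    [0.001,0,0.02,0,0,0,-0.33]
  ]
}}

```text
time_s: 9.88
position: [0.6494, 0.3221, 0.1487]
tcp_rot: [[0.977, 0.204, -0.056], [0.203, -0.979, -0.012], [-0.057, 0.0, -0.998]]
force: [-0.4, 0.4, -2.1]
opening: 0.665
grasp_force: 4.8
```

Call:
{"op": "step_arm", "data": {
  "steps": [
    [0,0,0.006,0,0,0,-0.33],
    [0,0,0.006,0,0,0,-0.33]
  ]
}}

```text
time_s: 10.05
position: [0.6502, 0.3223, 0.1482]
tcp_rot: [[0.978, 0.204, -0.053], [0.203, -0.979, -0.011], [-0.055, -0.0, -0.999]]
force: [0.1, -0.2, -0.4]
opening: 0.668
grasp_force: 5.0
```

Call:
{"op": "step_arm", "data": {
  "steps": [
    [0,0,0.005,0,0,0,-0.33],
    [0,0,0.005,0,0,0,-0.33]
  ]
}}

```text
time_s: 10.22
position: [0.6509, 0.3225, 0.1478]
tcp_rot: [[0.978, 0.204, -0.051], [0.203, -0.979, -0.01], [-0.052, -0.0, -0.999]]
force: [-0.0, 0.1, 3.3]
opening: 0.663
grasp_force: 5.3
```

Call:
{"op": "step_arm", "data": {
  "steps": [
    [0,0,0.004,0,0,0,-0.33],
    [0,0,0.004,0,0,0,-0.33]
  ]
}}

```text
time_s: 10.38
position: [0.6512, 0.3227, 0.1473]
tcp_rot: [[0.978, 0.204, -0.05], [0.203, -0.979, -0.01], [-0.051, -0.001, -0.999]]
force: [0.2, 0.0, 6.4]
opening: 0.668
grasp_force: 5.5
```

Contact came at TCP z≈0.148, so the nose end is 148 mm below the TCP, which matches the triangulation. That puts the working faces 143.7 mm below. I'll rise and move back over the ears gently.

Call:
{"op": "step_arm", "data": {
  "steps": [
    [-0.002,-0.003,-0.05,0,0,0,-0.33],
    [-0.005,-0.006,-0.11,0,0,0,-0.33],
    [-0.01,-0.01,-0.17,0,0,0,-0.33],
    [-0.02,-0.015,-0.183,0,0,0,-0.33],
    [-0.04,-0.017,-0.183,0,0,0,-0.33],
    [-0.06,-0.017,-0.18,0,0,0,-0.33],
    [-0.08,-0.017,-0.18,0,0,0,-0.33],
    [-0.095,-0.017,-0.178,0,0,0,-0.33]
  ]
}}

```text
time_s: 11.05
position: [0.6216, 0.3215, 0.1981]
tcp_rot: [[0.977, 0.204, -0.058], [0.203, -0.979, -0.013], [-0.06, 0.0, -0.998]]
force: [0.0, -0.1, -1.8]
opening: 0.668
grasp_force: 4.8
```

Call:
{"op": "step_arm", "data": {
  "steps": [
    [-0.006,0,0,0,0,0,-0.33],
    [-0.008,0,0,0,0,0,-0.33],
    [-0.008,0,0,0,0,0,-0.33],
    [-0.008,0,0,0,0,0,-0.33]
  ]
}}

```text
time_s: 11.38
position: [0.6216, 0.3215, 0.1999]
tcp_rot: [[0.978, 0.204, -0.054], [0.203, -0.979, -0.011], [-0.055, -0.0, -0.998]]
force: [0.3, 0.5, -1.5]
opening: 0.664
grasp_force: 4.8
```

```bash
python3 cap.py t1; python3 tips.py pics/t1_wrist.png; python3 - <<'E'
from h import *
np.set_printoptions(precision=4,suppress=True)
z=np.load("t1.npz");s=dict(position=z["p"],tcp_rot=z["R"]);c=capture("wrist");W=pose(c,s);print(z["R"])
e=np.array([.6207,.3174,.0295]);a=np.radians(11.75);y=np.array([-np.sin(a),np.cos(a),0])
for k in(11,-11):print("ear",proj(c,W,e+y*k*1e-3))
E
```

```text
11.3833 [0.6216 0.3215 0.1999] 57.79116166303239 4.779985249042511 [ 0.296   0.4939 -1.5241] 11.743108438361475
pics/t1_wrist.png [(302, 213, 16, 29, 114), (335, 213, 14, 47, 163), (322, 226, 8, 10, 32), (268, 234, 9, 41, 249), (307, 239, 26, 12, 243), (298, 240, 3, 4, 10), (301, 253, 38, 35, 647), (305, 287, 6, 13, 59)]
[[ 0.9776  0.2035 -0.0542]
 [ 0.2032 -0.9791 -0.0113]
 [-0.0554 -0.     -0.9985]]
ear [311.8549 221.6997]
ear [338.0317 221.7   ]
```

Call:
{"op": "step_arm", "data": {
  "steps": [
    [0.002,0.008,0,0,0,0,-0.33],
    [0.002,0.017,0,0,0,0,-0.33],
    [0.002,0.017,0.005,0,0,0,-0.33],
    [0.002,0.017,0.01,0,0,0,-0.33],
    [0.002,0.017,0.02,0,0,0,-0.33],
    [0.003,0.017,0.035,0,0,0,-0.33],
    [0.003,0.017,0.035,0,0,0,-0.33]
  ]
}}

```text
time_s: 12.17
position: [0.6219, 0.3164, 0.1881]
tcp_rot: [[0.977, 0.204, -0.057], [0.203, -0.979, -0.012], [-0.058, 0.0, -0.998]]
force: [-1.1, -0.4, -1.9]
opening: 0.672
grasp_force: 4.8
```

```bash
python3 cap.py t2; python3 tips.py pics/t2_wrist.png; python3 - <<'E'
from h import *
np.set_printoptions(precision=4,suppress=True)
z=np.load("t2.npz");s=dict(position=z["p"],tcp_rot=z["R"]);c=capture("wrist");W=pose(c,s);print(z["R"][2])
a=np.radians(11.75);x=np.array([np.cos(a),np.sin(a),0]);y=np.array([-np.sin(a),np.cos(a),0]);o=np.array([.5997,.3130,.0295])
for d in(18,21.5,25,31):
  for k in(11,-11):print("ear",d,k,proj(c,W,o+(x*d+y*k)*1e-3))
# tip front corner px -> world at nose-bottom height
zb=z["p"][2]-.148
for v in(226,227):
    P=onz(c,W,319,v,zb);print("tip front in ring frame",(P-o)@x*1e3,(P-o)@y*1e3)
im=cv2.imread("pics/t2_wrist.png");cv2.imwrite("pics/t2c.png",cv2.resize(im[180:300,240:400],(800,600),interpolation=cv2.INTER_CUBIC))
E
```

```text
12.1667 [0.6219 0.3164 0.1881] 58.46403819334203 4.777404069900513 [-1.1378 -0.4132 -1.946 ] 11.752589241928506
pics/t2_wrist.png [(294, 215, 15, 44, 142), (329, 215, 15, 43, 137), (310, 227, 8, 10, 32), (322, 227, 8, 9, 28), (260, 237, 10, 41, 256), (307, 240, 26, 11, 235), (291, 243, 3, 6, 12), (301, 253, 38, 36, 642), (298, 287, 6, 13, 57)]
[-0.058   0.0002 -0.9983]
ear 18 11 [305.3757 228.4003]
ear 18 -11 [332.4388 228.405 ]
ear 21.5 11 [305.3232 224.2574]
ear 21.5 -11 [332.49   224.2619]
ear 25 11 [305.2703 220.0824]
ear 25 -11 [332.5417 220.0869]
ear 31 11 [305.1784 212.8497]
ear 31 -11 [332.6314 212.854 ]
tip front in ring frame 23.150378878362407 -0.08378555911395333
tip front in ring frame 22.33593740903127 -0.08373541047769495
```

View pics/t2c.png

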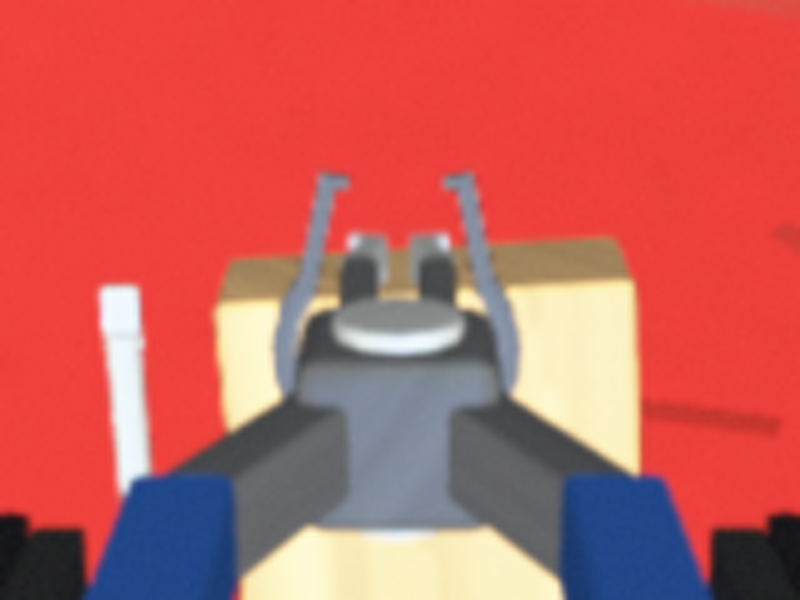

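The picture shows the closed tips centred between the ears, tip fronts at row 227 and ear hooks at row 215. The tips' centre is about 2 mm short along the ears, so I'll correct that, lower to working height, and squeeze in stages.

Call:
{"op": "step_arm", "data": {
  "steps": [
    [0.003,0,0.005,0,0,0,-0.33],
    [0.006,0,0.015,0,0,0,-0.33],
    [0.01,0,0.03,0,0,0,-0.33],
    [0.01,0,0.045,0,0,0,-0.33],
    [0.01,0,0.049,0,0,0,-0.33],
    [0.01,0,0.049,0,0,0,-0.33]
  ]
}}

```text
time_s: 12.87
position: [0.6242, 0.3168, 0.1736]
tcp_rot: [[0.977, 0.204, -0.056], [0.203, -0.979, -0.012], [-0.058, 0.0, -0.998]]
force: [0.3, 1.2, -2.0]
opening: 0.66
grasp_force: 4.8
```

```bash
python3 cap.py t3; python3 tips.py pics/t3_wrist.png; cat > rf.py <<'E'
import sys
from h import *
n=sys.argv[1];z=np.load(n+".npz");s=dict(position=z["p"],tcp_rot=z["R"]);c=capture("wrist");W=pose(c,s)
a=np.radians(11.75);x=np.array([np.cos(a),np.sin(a),0]);o=np.array([.5997,.3130,.0295])
P=onz(c,W,319,float(sys.argv[2]),z["p"][2]-.148);print("tip front ring-x",(P-o)@x*1e3)
E
python3 rf.py t3 226; python3 rf.py t3 227
```

```text
12.8667 [0.6242 0.3168 0.1736] 57.4478964819566 4.779396951198578 [ 0.2809  1.1972 -2.0107] 11.74917176001842
pics/t3_wrist.png [(293, 223, 16, 37, 94), (330, 223, 9, 19, 59), (310, 226, 7, 8, 28), (323, 226, 7, 5, 23), (307, 238, 26, 12, 237), (258, 245, 9, 40, 237), (340, 246, 5, 14, 32), (296, 251, 3, 8, 11), (301, 252, 38, 9, 182), (304, 259, 32, 29, 483), (296, 288, 6, 12, 54)]
tip front ring-x 25.483585554980046
tip front ring-x 24.669538631500007
```

Call:
{"op": "step_arm", "data": {
  "steps": [
    [0,0,0,0,0,0,-0.2],
    [0,0,0,0,0,0,-0.1],
    [0,0,0,0,0,0,-0.05],
    [0,0,0,0,0,0,0.0],
    [0,0,0,0,0,0,0.0],
    [0,0,0,0,0,0,0.0]
  ]
}}

```text
time_s: 13.62
position: [0.6249, 0.3171, 0.1747]
tcp_rot: [[0.978, 0.204, -0.054], [0.203, -0.979, -0.011], [-0.055, -0.0, -0.998]]
force: [0.2, -0.5, -1.1]
opening: 0.513
grasp_force: 12.1
```

```bash
python3 cap.py s1; python3 tips.py pics/s1_wrist.png
```

```text
13.6167 [0.6249 0.3171 0.1747] 44.61076058577642 12.133309026248753 [ 0.2266 -0.4521 -1.1461] 11.748343579195272
pics/s1_wrist.png [(292, 223, 16, 39, 167), (301, 223, 46, 63, 733), (307, 238, 26, 11, 236), (258, 246, 10, 40, 274), (289, 252, 2, 6, 9), (296, 290, 8, 10, 58)]
```

Call:
{"op": "step_arm", "data": {
  "steps": [
    [0,0,0,0,0,0,0.1],
    [0,0,0,0,0,0,0.18],
    [0,0,0,0,0,0,0.26],
    [0,0,0,0,0,0,0.34],
    [0,0,0,0,0,0,0.42],
    [0,0,0,0,0,0,0.5],
    [0,0,0,0,0,0,0.5],
    [0,0,0,0,0,0,0.5]
  ]
}}

```text
time_s: 14.43
position: [0.6247, 0.317, 0.1746]
tcp_rot: [[0.978, 0.204, -0.055], [0.203, -0.979, -0.011], [-0.056, 0.0, -0.998]]
force: [0.4, -0.5, -3.3]
opening: 0.324
grasp_force: 29.2
```

```bash
python3 cap.py s2; python3 tips.py pics/s2_wrist.png
```

```text
14.4333 [0.6247 0.317  0.1746] 28.18294756234152 29.153631068766117 [ 0.3838 -0.5134 -3.2622] 11.752036003180098
pics/s2_wrist.png [(286, 223, 11, 46, 215), (343, 225, 8, 43, 163), (307, 237, 26, 11, 230), (258, 246, 11, 54, 334), (300, 249, 39, 37, 494), (295, 252, 3, 8, 15), (350, 267, 3, 5, 12), (356, 276, 1, 9, 9)]
```

At 28 mm and 29 N the pliers are home, and the ears have spread from about 27 px to 55 px apart. Lifting straight up.

Call:
{"op": "step_arm", "data": {
  "steps": [
    [0,0,-0.005,0,0,0,0.6],
    [-0.001,0,-0.015,0,0,0,0.6],
    [-0.002,0,-0.035,0,0,0,0.6],
    [-0.003,0,-0.06,0,0,0,0.6],
    [-0.005,0,-0.1,0,0,0,0.6],
    [-0.008,0,-0.14,0,0,0,0.6],
    [-0.01,0,-0.18,0,0,0,0.6],
    [-0.011,0,-0.2,0,0,0,0.6]
  ]
}}

```text
time_s: 15.25
position: [0.626, 0.3175, 0.2381]
tcp_rot: [[0.978, 0.204, -0.05], [0.203, -0.979, -0.01], [-0.051, -0.001, -0.999]]
force: [0.4, -0.5, -1.7]
opening: 0.322
grasp_force: 29.1
```

```bash
python3 cap.py l1; python3 tips.py pics/l1_wrist.png; python3 - <<'E'
from h import *
# side/scene crops + wrist in one picture
z=np.load("l1.npz");o=[]
w=cv2.imread("pics/l1_wrist.png");
P=z["p"]-[0,0,.12]
for n in("side","scene"):
    c=capture(n);u,v=proj(c,pose(c),P).astype(int);print(n,u,v)
    o.append(cv2.resize(cv2.imread(f"pics/l1_{n}.png")[v-30:v+30,u-40:u+40],(400,300),interpolation=cv2.INTER_CUBIC))
o=np.hstack(o);w=cv2.resize(w[190:310,213:426][:,:160*1],(400,300),interpolation=cv2.INTER_CUBIC)
w2=cv2.imread("pics/l1_wrist.png")[190:290,250:383];w2=cv2.resize(w2,(400,300),interpolation=cv2.INTER_CUBIC)
cv2.imwrite("pics/l1c.png",np.vstack([o,np.hstack([w2,np.zeros_like(w2)])]))
E
```

```text
15.25 [0.626  0.3175 0.2381] 28.014203635010684 29.1235176846385 [ 0.351  -0.5193 -1.7101] 11.75667634283963
pics/l1_wrist.png [(289, 223, 8, 44, 186), (342, 224, 12, 49, 224), (268, 227, 10, 56, 313), (326, 229, 12, 8, 69), (354, 229, 5, 34, 98), (311, 230, 5, 5, 18), (307, 236, 26, 11, 241), (295, 248, 3, 11, 26), (300, 249, 39, 36, 508), (356, 275, 1, 11, 11)]
side 341 160
scene 418 343
```

```bash
cat > prof.py <<'E'
import sys
from h import *
np.set_printoptions(precision=1,suppress=True,linewidth=200)
n=sys.argv[1];z=np.load(n+".npz");s=dict(position=z["p"],tcp_rot=z["R"]);c=capture("wrist");W=pose(c,s)
zr=z["p"][2]-.1451;b=cv2.imread(f"pics/{n}_wrist.png").astype(float)
hx=z["R"][:,0]*[1,1,0];hx/=np.linalg.norm(hx);hy=np.array([hx[1],-hx[0],0])
m=(b[:,:,0]>b[:,:,2]*0.95)
for v in range(214,300,3):
    u=np.nonzero(m[v,270:375])[0]+270
    runs=np.split(u,np.nonzero(np.diff(u)>1)[0]+1) if len(u) else []
    out=[]
    for r in runs:
        if len(r)<2: continue
        A,B=[(onz(c,W,q,v,zr)-z["p"]) *1e3 for q in(r[0]-.5,r[-1]+.5)]
        out.append((round(float(A@hx),1),round(float(A@hy),1),round(float(B@hy),1),int(b[v,r].mean())))
    print(v,out)
E
python3 prof.py l1
```

```text
214 []
217 []
220 []
223 [(4.9, -24.8, -20.9, 148)]
226 [(2.5, -24.8, -19.4, 147), (2.5, 17.0, 22.4, 134)]
229 [(0.1, -39.6, -35.7, 246), (0.1, -24.9, -18.7, 118), (0.1, 17.0, 23.2, 124)]
232 [(-2.3, -39.7, -35.8, 247), (-2.3, -24.2, -17.2, 97), (-2.3, 15.5, 23.3, 110)]
235 [(-4.8, -39.8, -35.9, 241), (-4.8, -24.2, -15.7, 96), (-4.8, 13.2, 22.6, 100)]
238 [(-7.2, -39.9, -36.0, 244), (-7.2, -24.3, -14.1, 102), (-7.2, -9.4, 7.0, 146), (-7.2, 11.7, 22.6, 104)]
241 [(-9.7, -40.0, -36.1, 245), (-9.7, -23.6, 18.0, 128), (-9.7, 18.8, 21.9, 147)]
244 [(-12.2, -40.1, -36.2, 245), (-12.2, -23.6, -21.3, 152), (-12.2, -18.9, 16.5, 161), (-12.2, 19.6, 22.0, 159)]
247 [(-14.7, -39.5, -36.3, 247), (-14.7, -24.5, -21.3, 155), (-14.7, -17.4, 14.9, 95), (-14.7, 18.9, 21.2, 159)]
250 [(-17.2, -39.6, -36.4, 247), (-17.2, -25.3, -21.4, 156), (-17.2, -15.9, 14.2, 140), (-17.2, 18.9, 22.1, 151)]
253 [(-19.7, -39.7, -35.7, 244), (-19.7, -25.4, -22.2, 155), (-19.7, -16.7, 14.2, 147), (-19.7, 19.0, 22.2, 157)]
256 [(-22.3, -39.8, -35.8, 245), (-22.3, -25.5, -21.5, 155), (-22.3, -15.9, 14.3, 136), (-22.2, 19.0
[... 330 characters left out ...]
, (-32.6, -22.5, 20.1, 94)]
271 [(-35.2, -38.7, -35.5, 246), (-35.2, -24.2, 21.7, 93)]
274 [(-37.8, -38.8, -35.6, 247), (-37.8, -27.5, 26.7, 98)]
277 [(-40.4, -38.9, -35.7, 247), (-40.4, -30.8, 29.2, 99)]
280 [(-43.1, -39.0, -35.0, 243), (-43.1, -30.9, 29.3, 101)]
283 [(-45.8, -39.1, -35.9, 76), (-45.8, -31.0, -10.6, 88), (-45.7, -6.5, 5.7, 194), (-45.7, 8.1, 28.5, 89)]
286 [(-48.4, -40.9, -35.2, 25), (-48.4, -31.1, -10.6, 76), (-48.4, 8.2, 28.6, 77), (-48.4, 33.5, 38.4, 25)]
289 [(-51.1, -41.8, -9.8, 60), (-51.1, 7.4, 40.2, 60)]
292 [(-53.9, -41.9, -9.0, 62), (-53.8, 6.6, 41.1, 60)]
295 [(-56.6, -42.0, -7.4, 64), (-56.6, 5.0, 42.0, 63)]
298 [(-59.3, -42.1, -6.6, 65), (-59.3, 4.1, 43.0, 63)]
```

The wrist profile shows the ring held symmetrically. Its inner sides are 40.5 mm apart, centred 20.5 mm behind and 1.25 mm to one side of the TCP, and the picture is unchanged by the lift, so it hangs flat. Now I'll carry it up and across, smoothly.

Call:
{"op": "step_arm", "data": {
  "steps": [
    [-0.003,0,-0.04,0,0,0,0.6],
    [-0.006,0,-0.1,0,0,0,0.6],
    [-0.009,0,-0.16,0,0,0,0.6],
    [-0.012,0.01,-0.22,0,0,0,0.6],
    [-0.015,0.04,-0.26,0,0,0,0.6],
    [-0.015,0.09,-0.27,0,0,0,0.6],
    [-0.025,0.16,-0.27,0,0,0,0.6],
    [-0.05,0.24,-0.27,0,0,0,0.6]
  ]
}}

```text
time_s: 16.22
position: [0.6297, 0.2431, 0.316]
tcp_rot: [[0.977, 0.204, -0.054], [0.204, -0.979, -0.012], [-0.055, 0.0, -0.998]]
force: [0.5, -0.5, -1.5]
opening: 0.325
grasp_force: 29.1
```

Call:
{"op": "step_arm", "data": {
  "steps": [
    [-0.05,0.085,0.003,0,0,0,0.6],
    [-0.1,0.17,0.006,0,0,0,0.6],
    [-0.15,0.255,0.008,0,0,0,0.6],
    [-0.2,0.34,0.011,0,0,0,0.6],
    [-0.25,0.425,0.014,0,0,0,0.6],
    [-0.3,0.51,0.017,0,0,0,0.6],
    [-0.35,0.595,0.019,0,0,0,0.6],
    [-0.4,0.68,0.022,0,0,0,0.6]
  ]
}}

```text
time_s: 16.88
position: [0.5517, 0.0177, 0.3159]
tcp_rot: [[0.978, 0.203, -0.056], [0.202, -0.979, -0.012], [-0.058, 0.0, -0.998]]
force: [0.1, -0.3, -1.7]
opening: 0.322
grasp_force: 29.1
```

Call:
{"op": "step_arm", "data": {
  "steps": [
    [-0.05,0.085,0.003,0,0,0,0.6],
    [-0.1,0.17,0.006,0,0,0,0.6],
    [-0.15,0.255,0.008,0,0,0,0.6],
    [-0.2,0.34,0.011,0,0,0,0.6],
    [-0.25,0.425,0.014,0,0,0,0.6],
    [-0.3,0.51,0.017,0,0,0,0.6],
    [-0.35,0.595,0.019,0,0,0,0.6],
    [-0.4,0.68,0.022,0,0,0,0.6]
  ]
}}

```text
time_s: 17.55
position: [0.4751, -0.206, 0.3161]
tcp_rot: [[0.978, 0.203, -0.056], [0.202, -0.979, -0.011], [-0.057, -0.001, -0.998]]
force: [0.7, -0.0, -1.2]
opening: 0.326
grasp_force: 29.1
```

Call:
{"op": "step_arm", "data": {
  "steps": [
    [-0.05,0.08,0.003,0,0,0,0.6],
    [-0.1,0.16,0.006,0,0,0,0.6],
    [-0.15,0.23,0.008,0,0,0,0.6],
    [-0.2,0.28,0.011,0,0,0,0.6],
    [-0.24,0.32,0.013,0,0,0,0.6],
    [-0.27,0.34,0.015,0,0,0,0.6],
    [-0.28,0.34,0.016,0,0,0,0.6],
    [-0.28,0.34,0.016,0,0,0,0.6]
  ]
}}

```text
time_s: 18.22
position: [0.4141, -0.3209, 0.3161]
tcp_rot: [[0.978, 0.202, -0.056], [0.202, -0.979, -0.01], [-0.056, -0.002, -0.998]]
force: [0.2, -0.2, -1.0]
opening: 0.325
grasp_force: 29.1
```

Call:
{"op": "step_arm", "data": {
  "steps": [
    [0,0,0,0,0,0,0.6],
    [0,0,0,0,0,0,0.6],
    [0,0,0,0,0,0,0.6]
  ]
}}

```text
time_s: 18.47
position: [0.4159, -0.3201, 0.3166]
tcp_rot: [[0.977, 0.205, -0.054], [0.205, -0.979, -0.011], [-0.055, -0.0, -0.998]]
force: [0.9, -0.7, -1.6]
opening: 0.325
grasp_force: 29.1
```

```bash
python3 cap.py g1; python3 prof.py g1 | sed -n 3,20p; python3 - <<'E'
from h import *
z=np.load("g1.npz");s=dict(position=z["p"],tcp_rot=z["R"]);c=capture("wrist");W=pose(c,s)
print(z["R"]);print("hub px",[proj(c,W,np.array([.467,-.3075,h])).round(1) for h in(.142,.126,.12,.098)])
E
```

```text
18.4667 [ 0.4159 -0.3201  0.3166] 28.304555079079883 29.11976907402277 [ 0.8598 -0.6942 -1.5575] 11.83262114916999
220 [(6.7, -39.2, -26.9, 149), (6.7, -17.7, -4.6, 245)]
223 [(4.3, -39.3, -8.5, 172)]
226 [(1.9, -39.4, -3.9, 172), (1.9, 17.0, 21.7, 128)]
229 [(-0.5, -39.5, 7.8, 168), (-0.5, 17.1, 23.3, 121)]
232 [(-3.0, -29.5, 23.3, 144)]
235 [(-5.4, -24.2, 31.2, 129)]
238 [(-7.9, -24.2, -14.1, 97), (-7.9, -11.7, 42.2, 131)]
241 [(-10.3, -23.5, 42.4, 131)]
244 [(-12.8, -23.6, -21.2, 144), (-12.8, -18.9, 42.5, 154)]
247 [(-15.3, -24.4, -21.3, 148), (-15.3, -17.3, 15.0, 92), (-15.3, 19.0, 21.3, 149), (-15.3, 29.2, 42.6, 150)]
250 [(-17.8, -24.5, -21.3, 149), (-17.8, -16.6, 14.3, 133), (-17.8, 19.0, 22.2, 142), (-17.8, 41.1, 42.7, 151)]
253 [(-20.4, -25.3, -22.2, 149), (-20.4, -16.6, 14.3, 141), (-20.4, 19.1, 22.2, 150)]
256 [(-22.9, -25.4, -21.4, 148), (-22.9, -15.9, 14.4, 133), (-22.9, 19.1, 22.3, 152)]
259 [(-25.5, -24.7, -21.5, 147), (-25.5, -15.9, 14.4, 93), (-25.5, 19.2, 22.4, 152)]
262 [(-28.1, -24.0, -20.8, 148), (-28.1, -18.4, 16.0, 91), (-28.0, 19.2, 22.4, 151)]
265 [(-30.6, -23.2, 21.7, 94)]
268 [(-33.2, -22.5, 21.0, 90)]
271 [(-35.9, -24.1, 21.8, 90)]
[[ 9.77242499e-01  2.05049330e-01 -5.43311143e-02]
 [ 2.04737336e-01 -9.78751637e-01 -1.13073616e-02]
 [-5.54952339e-02 -7.35732749e-05 -9.98458949e-01]]
hub px [array([318.1, 155. ]), array([318.2, 153. ]), array([318.2, 152.3]), array([318.3, 150. ])]
```

```bash
cat > hub.py <<'E'
import sys
from h import *
from scipy.optimize import least_squares, minimize
np.set_printoptions(precision=4,suppress=True)
n=sys.argv[1];z=np.load(n+".npz");s=dict(position=z["p"],tcp_rot=z["R"]);c=capture("wrist");W=pose(c,s)
g=cv2.GaussianBlur(cv2.cvtColor(cv2.imread(f"pics/{n}_wrist.png"),cv2.COLOR_BGR2GRAY).astype(np.float32),(0,0),.8)
# template in world: sampled profile symmetric -> maximise radial gradient of circles
def score(x,y,circ,full=False):
    t=np.linspace(0,2*np.pi,120,endpoint=False);o=[]
    for r,h in circ:
        q=[np.array([proj(c,W,np.array([x+rr*np.cos(a),y+rr*np.sin(a),h])) for a in t]).astype(np.float32) for rr in(r-.0012,r+.0012)]
        a,b=[cv2.remap(g,k[:,0].reshape(1,-1),k[:,1].reshape(1,-1),cv2.INTER_LINEAR)[0] for k in q]
        o.append(np.mean(b-a))
    return np.array(o)
for name,circ in(("axle",[(.005,.142)]),("nut",[(.0085,.126)]),("drv top",[(.0145,.120)]),("drv edge",[(.0175,.116)]),("sprocket root",[(.036,.098)]),("sprocket",[(.0395,.098)])):
    best=[]
    for dx in np.arange(-.006,.0061,.001):
        for dy in np.arange(-.006,.0061,.001):
            best.append((abs(score(.467+dx,-.3075+dy,circ)[0]),.467+dx,-.3075+dy))
    best.sort(reverse=True);print(name,[tuple(round(float(k),4) for k in b) for b in best[:4]])
E
python3 hub.py g1
```

```text
axle [(69.1461, 0.467, -0.3045), (62.8047, 0.468, -0.3045), (51.6745, 0.467, -0.3035), (50.3748, 0.467, -0.3055)]
nut [(71.9542, 0.467, -0.3045), (61.8028, 0.466, -0.3045), (58.3993, 0.467, -0.3035), (58.3472, 0.467, -0.3055)]
drv top [(28.0699, 0.47, -0.3065), (27.9377, 0.47, -0.3055), (27.7163, 0.471, -0.3045), (27.7099, 0.47, -0.3025)]
drv edge [(60.1891, 0.467, -0.3045), (56.9183, 0.468, -0.3045), (52.9382, 0.467, -0.3035), (52.6035, 0.467, -0.3055)]
sprocket root [(30.244, 0.469, -0.3045), (30.0232, 0.469, -0.3035), (29.0014, 0.469, -0.3055), (28.1203, 0.468, -0.3035)]
sprocket [(11.9476, 0.461, -0.3045), (11.794, 0.461, -0.3035), (11.3485, 0.461, -0.3055), (11.0766, 0.462, -0.3035)]
```

Axle, lock nut and driver edge all give the hub at (0.4672, -0.3045), which means TCP (0.4877, -0.3016). Moving over it at height.

Call:
{"op": "step_arm", "data": {
  "steps": [
    [0.015,-0.001,-0.001,0,0,0,0.6],
    [0.05,-0.003,-0.003,0,0,0,0.6],
    [0.1,-0.005,-0.006,0,0,0,0.6],
    [0.15,-0.007,-0.008,0,0,0,0.6],
    [0.2,-0.009,-0.011,0,0,0,0.6],
    [0.235,-0.011,-0.013,0,0,0,0.6],
    [0.247,-0.011,-0.014,0,0,0,0.6],
    [0.247,-0.011,-0.014,0,0,0,0.6]
  ]
}}

```text
time_s: 19.43
position: [0.4888, -0.3021, 0.3163]
tcp_rot: [[0.977, 0.206, -0.055], [0.205, -0.979, -0.011], [-0.056, 0.0, -0.998]]
force: [0.1, -0.5, -2.2]
opening: 0.325
grasp_force: 29.1
```

Call:
{"op": "step_arm", "data": {
  "steps": [
    [0,0,0,0,0,0,0.6],
    [0,0,0,0,0,0,0.6],
    [0,0,0,0,0,0,0.6]
  ]
}}

```text
time_s: 19.68
position: [0.4868, -0.3028, 0.3165]
tcp_rot: [[0.978, 0.203, -0.055], [0.203, -0.979, -0.011], [-0.056, -0.0, -0.998]]
force: [-0.3, 0.7, -2.8]
opening: 0.319
grasp_force: 29.1
```

```bash
cat > off.py <<'E'
import sys
from h import *
np.set_printoptions(precision=2,suppress=True)
s=read_state();R=s["tcp_rot"];p=s["position"];hx=R[:,0]*[1,1,0];hx/=np.linalg.norm(hx);hy=np.array([hx[1],-hx[0],0])
t=np.array([.4672,-.3045,0])+.0206*hx+.0013*hy
d=t-p*[1,1,0];print("t",s["time_s"],"z",p[2],"err x,y mm",d@hx*1e3,d@hy*1e3,"R2",R[2],"force",s["force"],"grip",s["grasp_force"],s["opening"]*87)
E
python3 off.py
```

```text
t 19.6833 z 0.31654065032180934 err x,y mm 1.03699942611239 -0.9874840228353168 R2 [-0.06 -0.   -1.  ] force [-0.29  0.75 -2.81] grip 29.119599480181932 27.724047516429493
```

Call:
{"op": "step_arm", "data": {
  "steps": [
    [0.003,-0.002,0.01,0,0,0,0.6],
    [0.004,-0.002,0.03,0,0,0,0.6],
    [0.006,-0.002,0.06,0,0,0,0.6],
    [0.008,-0.002,0.09,0,0,0,0.6],
    [0.009,-0.002,0.115,0,0,0,0.6],
    [0.01,-0.002,0.13,0,0,0,0.6],
    [0.01,-0.002,0.138,0,0,0,0.6],
    [0.01,-0.002,0.138,0,0,0,0.6]
  ]
}}

```text
time_s: 20.35
position: [0.4877, -0.3017, 0.2741]
tcp_rot: [[0.977, 0.204, -0.056], [0.203, -0.979, -0.01], [-0.057, -0.001, -0.998]]
force: [0.4, 0.1, -2.2]
opening: 0.326
grasp_force: 29.1
```

Call:
{"op": "step_arm", "data": {
  "steps": [
    [0,0,0,0,0,0,0.6],
    [0,0,0,0,0,0,0.6],
    [0,0,0,0,0,0,0.6]
  ]
}}

```text
time_s: 20.6
position: [0.4882, -0.3021, 0.2755]
tcp_rot: [[0.978, 0.204, -0.054], [0.203, -0.979, -0.012], [-0.055, 0.001, -0.998]]
force: [-0.0, -0.0, -1.7]
opening: 0.32
grasp_force: 29.1
```

```bash
python3 off.py; python3 cap.py d1; python3 - <<'E'
from h import *
o=[]
w=cv2.imread("pics/d1_wrist.png")[200:290,259:379];o.append(cv2.resize(w,(800,600),interpolation=cv2.INTER_CUBIC)[:,:])
z=np.load("d1.npz");k=[]
for n in("side","scene"):
    c=capture(n);u,v=proj(c,pose(c),np.array([.467,-.3045,.125])).astype(int)
    k.append(cv2.resize(cv2.imread(f"pics/d1_{n}.png")[v-25:v+25,u-33:u+34],(400,300),interpolation=cv2.INTER_CUBIC))
a=cv2.resize(o[0],(400,300));
cv2.imwrite("pics/d1c.png",np.vstack([np.hstack(k),np.hstack([a,cv2.resize(cv2.imread("pics/d1_wrist.png"),(400,300))])]))
E
```

```text
t 20.6 z 0.2755398501087657 err x,y mm -0.47548876504480453 -0.6615352623422267 R2 [-0.06  0.   -1.  ] force [-0.04 -0.05 -1.66] grip 29.12010518833995 27.827650499855483
20.6 [ 0.4882 -0.3021  0.2755] 27.827650499855483 29.12010518833995 [-0.0431 -0.045  -1.6577] 11.749426312305637
```

View pics/d1c.png

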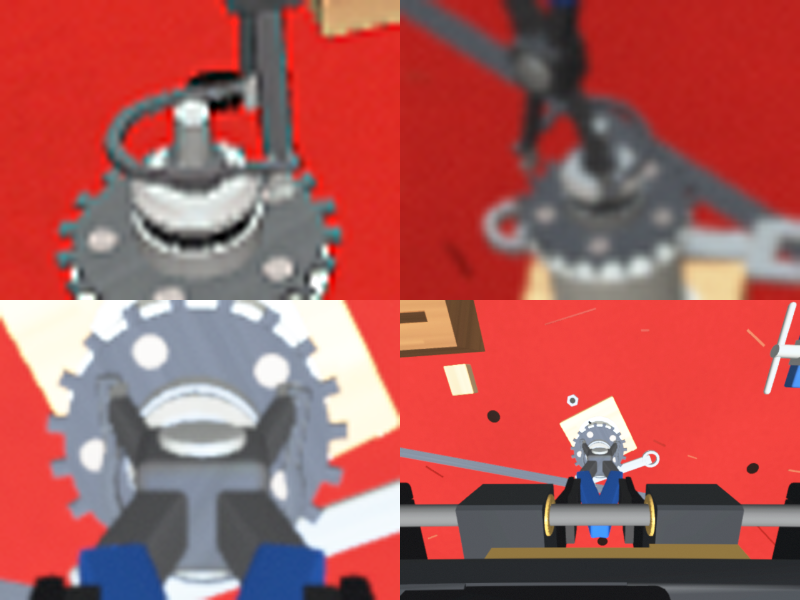

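The side crop shows the ring level around the axle above the driver, with its back at (107,143) in crop pixels. The wrist crop shows the tips symmetric about the driver at full-frame u≈319. I'll check the ring's height against the prediction in the side view.

```bash
python3 - <<'E'
from h import *
np.set_printoptions(precision=1,suppress=True)
c=capture("side");T=pose(c);hub=np.array([.4672,-.3045,0])
u0,v0=proj(c,T,np.array([.467,-.3045,.125])).astype(int)-[33,25]
q=lambda P:(proj(c,T,P)-[u0,v0]+.5)*[400/67,6]
a=np.radians(11.75);hx=np.array([np.cos(a),np.sin(a),0]);hy=np.array([-np.sin(a),np.cos(a),0])
print("axle top",q(hub+[0,0,.142]),"groove low L",q(hub+[-.0175,0,.107]),"R",q(hub+[.0175,0,.107]),"drvtop front",q(hub+[0,-.0145,.12]))
for z in(.126,.128,.1304,.132):
    C=hub+[0,0,z];t=np.linspace(0,2*np.pi,180);K=np.array([q(C+.0215*(hx*np.cos(b)+hy*np.sin(b))) for b in t])
    i=K[:,0].argmin();print(z,"left",K[i],"front bottom",K[K[:,1].argmax()],"back top",K[K[:,1].argmin()],"ear end near",q(C+hx*.0275-hy*.020),"far",q(C+hx*.0275+hy*.020))
im=cv2.imread("pics/d1_side.png");
# intensity down columns through ring: front arc & back arc
for cu in(130,150,165,215,235):
    u=int(round(cu*67/400+u0));col=cv2.cvtColor(im,cv2.COLOR_BGR2HSV)[v0+8:v0+36,u];print(cu,[(int((i+8.5)*6),int(x[1]),int(x[2])) for i,x in enumerate(col)][::1])
E
```

```text
axle top [198.8 107. ] groove low L [141.7 208. ] R [268. 205.] drvtop front [200.3 204.7]
0.126 left [123.  157.1] front bottom [194.1 204.6] back top [207.5 103.1] ear end near [313.5 183.7] far [287.1  92.9]
0.128 left [122.6 151.4] front bottom [193.7 198.9] back top [207.2  97.4] ear end near [313.3 178. ] far [286.9  87.3]
0.1304 left [122.1 144.6] front bottom [193.3 192. ] back top [206.8  90.7] ear end near [313.  171.1] far [286.5  80.5]
0.132 left [121.7 140. ] front bottom [193.  187.4] back top [206.5  86.1] ear end near [312.8 166.5] far [286.3  76. ]
130 [(51, 216, 217), (57, 220, 219), (63, 214, 220), (69, 214, 220), (75, 212, 219), (81, 212, 220), (87, 216, 221), (93, 222, 222), (99, 200, 215), (105, 97, 152), (111, 45, 120), (117, 67, 88), (123, 117, 126), (129, 230, 238), (135, 219, 227), (141, 218, 222), (147, 222, 225), (153, 207, 217), (159, 114, 161), (165, 25, 122), (171, 3, 95), (177, 3, 93), (183, 3, 161), (189, 5, 166), (195, 3, 153), (201, 5, 159), (207, 11, 111), (213, 13, 159)]
150 [(51, 211, 220), (57, 215, 218), (63, 216, 220), (69, 213, 221), (75, 214
[... 1001 characters left out ...]
222, 243), (123, 221, 228), (129, 225, 226), (135, 234, 231), (141, 160, 212), (147, 49, 150), (153, 30, 112), (159, 15, 116), (165, 7, 117), (171, 7, 109), (177, 7, 72), (183, 6, 88), (189, 10, 175), (195, 8, 237), (201, 7, 226), (207, 5, 220), (213, 6, 221)]
235 [(51, 225, 241), (57, 224, 243), (63, 221, 251), (69, 225, 227), (75, 218, 55), (81, 4, 61), (87, 6, 121), (93, 4, 70), (99, 255, 7), (105, 218, 48), (111, 214, 155), (117, 217, 229), (123, 214, 222), (129, 218, 219), (135, 219, 222), (141, 221, 217), (147, 93, 190), (153, 34, 239), (159, 17, 236), (165, 12, 155), (171, 16, 93), (177, 8, 157), (183, 6, 244), (189, 7, 231), (195, 6, 215), (201, 9, 208), (207, 8, 213), (213, 7, 215)]
```

Side height and x agree with the prediction once the ~2 mm calibration bias is removed. The near arc, though, sits about 1.8 px higher than a level ring would. I'll fit the ring's tilt on the earlier frames, where it stood against plain red bench.

```bash
cat > tilt.py <<'E'
from h import *
from scipy.optimize import minimize
np.set_printoptions(precision=2,suppress=True)
pl=np.array([(-40+0,0)]+[])
L=[(6,-22.3),(2,-22.8),(-5,-22.8),(-12,-22.5),(-15,-22.9),(-20.6,-23.4)]
L=[(x,y+1.3) for x,y in L]
t=np.radians(np.arange(90,271,6));arc=[(-20.6+22*np.cos(a),22*np.sin(a)) for a in t]
cl=np.array(L[:-1]+[(x,-y) for x,y in arc]+[(x,-y) for x,y in L[::-1][1:]])  # tool-h frame, y centred
d=np.r_[0,np.cumsum(np.linalg.norm(np.diff(cl,axis=0),axis=1))];s=np.linspace(0,d[-1],300)
C=np.c_[np.interp(s,d,cl[:,0]),np.interp(s,d,cl[:,1])];tg=np.gradient(C,axis=0);tg/=np.linalg.norm(tg,axis=1)[:,None];nm=np.c_[-tg[:,1],tg[:,0]]
V=np.concatenate([np.c_[C+nm*r,np.full(len(C),h)] for r in(-1.8,-.9,0,.9,1.8) for h in(-1.5,-.5,.5,1.5)])*1e-3
def run(n,cam):
    z=np.load(n+".npz");c=capture(cam);T=pose(c);Ti=np.linalg.inv(T);f=intr(c)
    hx=z["R"][:,0]*[1,1,0];hx/=np.linalg.norm(hx);hy=np.array([hx[1],-hx[0],0]);B=np.c_[hx,hy,[0,0,1]]
    o=z["p"]-[0,0,.1451]-.0013*hy;im=cv2.imread(f"pics/{n}_{cam}.png");h=cv2.cvtColor(im,cv2.COLOR_BGR2HSV)
    al=np.clip((190-h[:,:,1].astype(float))/120,0,1)
    def uv(P):
        q=P@Ti[:3,:3].T+Ti[:3,3];p=q[:,:2]/q[:,2:];p=p*(1+c["k1"]*(p**2).sum(1))[:,None];return p*f+[c["cx"],c["cy"]]
    c0=uv((o-.0206*hx)[None])[0].astype(int);u0,v0=c0-[28,24];W,H=56,48
    a=al[v0:v0+H,u0:u0+W]
    def model(q):
        p,r,du,dv=q;p,r=np.radians([p,r])
        X=V-[-.0206,0,0];X=np.c_[X[:,0],X[:,1],X[:,2]+X[:,0]*np.tan(p)+X[:,1]*np.tan(r)]+[-.0206,0,0]
        w=(uv(o+X@B.T)-[u0,v0]+.5+[du,dv])*8;m=np.zeros((H*8,W*8),np.uint8);w=w.astype(int)
        ok=(w[:,0]>=2)&(w[:,0]<W*8-2)&(w[:,1]>=2)&(w[:,1]<H*8-2);m[w[ok,1],w[ok,0]]=1
        m=cv2.dilate(m,np.ones((5,5),np.uint8));m=cv2.resize(m.astype(np.float32),(W,H),interpolation=cv2.INTER_AREA);return cv2.GaussianBlur(m,(0,0),.6)
    # weight: ignore pliers region
    tip=(uv((o+B@np.array([-.001,y,zz]))[None])[0]-[u0,v0] for y in(-.021,0,.021) for zz in(0,.02,.04,.06))
    w=np.ones((H,W))
    for x,y in tip: cv2.circle(w,(int(x),int(y)),6,0,-1)
    # only penalise near model band
    band=cv2.dilate((model([0,0,0,0])>.05).astype(np.uint8),np.ones((9,9)))
    w*=band
    fn=lambda q:(w*(model(q)-a)**2).sum()
    best=min((minimize(fn,[p,r,du,dv],method="Nelder-Mead",options=dict(initial_simplex=np.array([[p,r,du,dv]]+[[p+(k==0)*4,r+(k==1)*4,du+(k==2)*1.5,dv+(k==3)*1.5] for k in range(4)]),maxiter=250)) for p in(-3,3) for r in(-4,4) for du in(0,) for dv in(0,)),key=lambda k:k.fun)
    print(n,cam,"pitch,roll,du,dv",best.x,best.fun,"flat",minimize(lambda q:fn([0,0,q[0],q[1]]),[0,0],method="Nelder-Mead",options=dict(initial_simplex=[[0,0],[2,0],[0,2]])).fun)
for n,cam in(("g1","side"),("g1","scene"),("l1","side"),("l1","scene")):run(n,cam)
E
python3 tilt.py; python3 prof.py s2 | sed -n 4,18p
```

```text
g1 side pitch,roll,du,dv [-0.38  9.51 -1.67 -0.97] 193.59030047093546 flat 230.27837348583975
g1 scene pitch,roll,du,dv [ 7.75  8.   -1.07 -2.29] 0.12583238916361542 flat 0.1389411956580318
l1 side pitch,roll,du,dv [-0.66  9.33 -0.44 -1.4 ] 4.838713671864264 flat 19.98201722894924
l1 scene pitch,roll,du,dv [-0.42 -1.14  0.32 -3.72] 73.27410940248811 flat 74.67075325292964
223 [(4.3, -23.9, -20.8, 134)]
226 [(1.8, -24.7, -19.3, 143), (1.9, 17.1, 21.7, 136)]
229 [(-0.6, -24.8, -19.4, 128), (-0.6, 17.1, 23.3, 125)]
232 [(-3.0, -24.1, -17.1, 94), (-3.0, 15.6, 23.4, 106)]
235 [(-5.5, -24.1, -16.3, 96), (-5.5, 14.1, 22.7, 100)]
238 [(-7.9, -24.2, -14.8, 101), (-7.9, -7.8, 6.3, 141), (-7.9, 11.8, 22.7, 98)]
241 [(-10.4, -24.3, 22.8, 124)]
244 [(-12.9, -23.5, -21.2, 146), (-12.9, -18.8, 17.4, 160), (-12.9, 18.9, 22.1, 146)]
247 [(-15.4, -24.4, -20.5, 148), (-15.4, -17.3, 15.0, 94), (-15.4, 19.0, 21.3, 157)]
250 [(-17.9, -25.3, -21.3, 157), (-17.9, -16.6, 14.3, 135), (-17.9, 19.0, 21.4, 151)]
253 [(-20.4, -25.3, -22.1, 154), (-20.4, -16.6, 14.3, 144), (-20.4, 19.1, 22.3, 155)]
256 [(-23.0, -25.4, -21.4, 154), (-23.0, -15.8, 14.4, 138), (-23.0, 19.2, 23.1, 159)]
259 [(-25.5, -25.5, -21.5, 154), (-25.5, -16.7, 14.4, 95), (-25.5, 19.2, 22.4, 159)]
262 [(-28.1, -24.7, -20.7, 153), (-28.1, -18.3, 16.1, 93), (-28.1, 19.3, 22.5, 158)]
265 [(-30.7, -24.0, 21.7, 98)]
```

```bash
python3 - <<'E'
from h import *
c=capture("side");T=pose(c)
for n in("l1","g1"):
    z=np.load(n+".npz");im=cv2.cvtColor(cv2.imread(f"pics/{n}_side.png"),cv2.COLOR_BGR2HSV)
    hx=z["R"][:,0]*[1,1,0];hx/=np.linalg.norm(hx);hy=np.array([hx[1],-hx[0],0]);o=z["p"]-[0,0,.1451]-.0013*hy
    for x in(-.04,-.03,-.0206,-.012):
        C=o+x*hx;r=np.sqrt(max(0,.0218**2-(x+.0206)**2)) if x<-.0206 else .022
        a=proj(c,T,C+r*hy);b=proj(c,T,C-r*hy);print(n,x,"front",a.round(1),"back",b.round(1))
    u=int(round(proj(c,T,o-.0206*hx)[0]));v=int(proj(c,T,o-.0206*hx)[1])
    for k in range(u-11,u+14,2):print(k,v-12,[int(q) for q in im[v-12:v+13,k,1]])
E
```

```text
l1 -0.04 front [327.  172.9] back [325.1 169.6]
l1 -0.03 front [331.8 174.2] back [328.  167.5]
l1 -0.0206 front [335.7 174.2] back [331.3 166.8]
l1 -0.012 front [339.  173.8] back [334.6 166.4]
322 158 [205, 219, 214, 215, 218, 217, 216, 216, 218, 221, 224, 217, 222, 220, 217, 216, 213, 215, 213, 215, 217, 215, 215, 216, 216]
324 158 [231, 218, 218, 218, 218, 212, 214, 216, 221, 196, 81, 70, 52, 178, 222, 217, 214, 219, 215, 219, 217, 212, 215, 217, 218]
326 158 [229, 214, 217, 217, 219, 213, 217, 226, 193, 91, 23, 180, 151, 65, 165, 226, 215, 214, 216, 216, 218, 218, 214, 215, 215]
328 158 [231, 222, 219, 214, 217, 221, 221, 222, 169, 35, 153, 229, 184, 6, 131, 225, 222, 210, 218, 219, 215, 214, 218, 215, 216]
330 158 [226, 220, 214, 218, 213, 218, 219, 215, 145, 21, 184, 229, 197, 92, 93, 211, 219, 215, 215, 217, 215, 217, 218, 215, 218]
332 158 [221, 218, 218, 216, 218, 218, 222, 198, 111, 76, 211, 225, 196, 103, 82, 211, 223, 216, 217, 217, 218, 215, 216, 215, 218]
334 158 [220, 219, 216, 216, 217, 222, 225, 201, 106, 104, 228, 226, 191, 92, 68, 185, 205, 218, 214, 216, 214, 217
[... 1779 characters left out ...]
7, 11, 17, 17, 15]
223 293 [13, 15, 9, 4, 12, 8, 13, 13, 15, 13, 17, 17, 25, 25, 27, 23, 11, 13, 28, 27, 26, 37, 14, 81, 111]
225 293 [8, 13, 11, 12, 12, 32, 38, 38, 43, 37, 5, 76, 125, 197, 207, 166, 38, 34, 146, 231, 222, 220, 221, 219, 217]
227 293 [33, 122, 68, 48, 122, 225, 225, 227, 221, 221, 215, 223, 215, 217, 224, 198, 48, 22, 174, 223, 216, 212, 218, 213, 212]
229 293 [8, 11, 5, 6, 18, 28, 48, 33, 72, 99, 156, 171, 189, 210, 225, 170, 71, 29, 197, 227, 225, 226, 220, 220, 214]
231 293 [8, 8, 5, 5, 8, 8, 5, 8, 8, 8, 11, 11, 16, 16, 18, 17, 42, 20, 27, 30, 38, 46, 11, 186, 217]
233 293 [92, 62, 52, 50, 45, 40, 42, 34, 34, 32, 30, 28, 23, 23, 10, 12, 32, 5, 5, 5, 11, 25, 32, 233, 217]
```

In the clean frame the ring's near and far arcs are 5.0 px apart in the side view, where a level ring would give 7.4. The ring is therefore rolled about 8°, near side high, even though the pliers are upright: one ear rode up its tip. I'll lift back out, roll the tool to level the ring, and verify against plain bench.

Call:
{"op": "step_arm", "data": {
  "steps": [
    [-0.001,0,-0.02,0,0,0,0.6],
    [-0.003,0,-0.05,0,0,0,0.6],
    [-0.005,0,-0.09,0,0,0,0.6],
    [-0.007,0,-0.13,0,0,0,0.6],
    [-0.009,0,-0.165,0,0,0,0.6],
    [-0.01,0,-0.18,0,0,0,0.6],
    [-0.01,0,-0.19,0,0,0,0.6],
    [-0.01,0,-0.19,0,0,0,0.6]
  ]
}}

```text
time_s: 21.87
position: [0.4883, -0.302, 0.333]
tcp_rot: [[0.978, 0.204, -0.053], [0.203, -0.979, -0.012], [-0.055, 0.001, -0.998]]
force: [-0.2, -0.2, -2.5]
opening: 0.325
grasp_force: 29.1
```

Call:
{"op": "step_arm", "data": {
  "steps": [
    [0,-0.03,0,0,0,0,0.6],
    [0,-0.09,0,0.02,0,0,0.6],
    [0,-0.17,0,0.05,0,0,0.6],
    [0,-0.26,0,0.08,0,0,0.6],
    [0,-0.35,0,0.11,0,0,0.6],
    [0,-0.43,0,0.14,0,0,0.6],
    [0,-0.49,0,0.165,0,0,0.6],
    [0,-0.52,0,0.178,0,0,0.6]
  ]
}}

```text
time_s: 22.53
position: [0.4552, -0.1461, 0.332]
tcp_rot: [[0.977, 0.196, -0.084], [0.205, -0.97, 0.128], [-0.057, -0.142, -0.988]]
force: [0.2, -0.2, -2.2]
opening: 0.321
grasp_force: 29.1
```

Call:
{"op": "step_arm", "data": {
  "steps": [
    [0,0,0,0,0,0,0.6],
    [0,0,0,0,0,0,0.6],
    [0,0,0,0,0,0,0.6],
    [0,0,0,0,0,0,0.6]
  ]
}}

```text
time_s: 22.87
position: [0.4568, -0.1502, 0.3321]
tcp_rot: [[0.978, 0.193, -0.082], [0.202, -0.971, 0.124], [-0.055, -0.138, -0.989]]
force: [0.1, -0.2, -1.3]
opening: 0.328
grasp_force: 29.1
```

```bash
python3 cap.py k1; python3 - <<'E'
import re
t=open("tilt.py").read()
# ring prediction in the (tilted) tool frame: offset vector measured at l1 in tool axes
t=t.replace('o=z["p"]-[0,0,.1451]-.0013*hy','l=np.load("l1.npz");lx=l["R"][:,0]*[1,1,0];lx/=np.linalg.norm(lx);ly=np.array([lx[1],-lx[0],0]);o=z["p"]+z["R"]@l["R"].T@(-.1451*np.array([0,0,1])-.0013*ly)')
t=re.sub(r'for n,cam in\(.*','import sys\nfor n in sys.argv[1:]:\n    for cam in("side","scene"):run(n,cam)\n',t)
open("tilt2.py","w").write(t)
E
python3 tilt2.py l1 k1
```

```text
22.8667 [ 0.4568 -0.1502  0.3321] 28.53205081917361 29.12190366536379 [ 0.1054 -0.152  -1.2942] 11.695354953153098
l1 side pitch,roll,du,dv [-0.66  9.33 -0.44 -1.4 ] 4.838713671864264 flat 19.98201722894924
l1 scene pitch,roll,du,dv [-0.42 -1.14  0.32 -3.72] 73.27410940248811 flat 74.67075325292964
k1 side pitch,roll,du,dv [-5.89  2.67 -5.27 -1.11] 78.5263157415539 flat 90.61489118389997
k1 scene pitch,roll,du,dv [ 6.55 -1.18 -0.92 -1.94] 0.020958173873849253 flat 0.025802116665376237
```

```bash
python3 - <<'E'
t=open("tilt2.py").read()
i=t.index("    tip=(");j=t.index("    # only penalise")
t=t[:i]+'''    w=np.ones((H,W));ax=-z["R"]@l["R"].T@np.array([0,0,-1.]);sc=np.linalg.norm(uv((o+.01*hy)[None])[0]-uv((o-.01*hy)[None])[0])/20
    sc=f/np.linalg.norm(o-T[:3,3])*1e-3
    for k in np.linspace(0,1,15):
        for y in(-1,0,1):
            x_,y_=uv((o+B@np.array([-.001,y*(.021*(1-k)+.008*k),0])+ax*(-.002+.066*k))[None])[0]-[u0,v0]
            cv2.circle(w,(int(round(x_)),int(round(y_))),int(np.ceil(sc*(5.5+6*k))),0,-1) if (y or k>.5) else None
    for q_ in np.linspace(0,.07,10):
        x_,y_=uv((o+ax*(.064+q_))[None])[0]-[u0,v0];cv2.circle(w,(int(x_),int(y_)),int(sc*30),0,-1)
'''+t[j:]
t=t.replace('"flat",','"n",int((w>0).sum()),"flat",')
t=t.replace("    print(n,cam","    np.save(f'dbg_{n}_{cam}.npy',np.stack([a,w,model(best.x)]));print(n,cam")
open("tilt2.py","w").write(t)
E
python3 tilt2.py l1 k1; python3 - <<'E'
import numpy as np
for k in("k1_side","k1_scene"):
    a,w,m=np.load(f"dbg_{k}.npy");e=w*(m-a)**2
    v,u=np.nonzero(e>.4);print(k,len(v),list(zip(u.tolist(),v.tolist()))[:60])
E
```

```text
l1 side pitch,roll,du,dv [-0.66  9.99 -0.57 -1.44] 7.024772021599013 n 470 flat 32.75979228410226
l1 scene pitch,roll,du,dv [-50.84  64.11  -6.92   5.46] 59.596327978949034 n 377 flat 69.37590766082087
k1 side pitch,roll,du,dv [-5.37  2.53 -5.29 -1.08] 85.13663069195168 n 759 flat 96.31955656849578
k1 scene pitch,roll,du,dv [ 8.84  3.67 -0.39 -2.35] 4.040197761565389 n 491 flat 4.616652726897905
k1_side 83 [(15, 14), (16, 14), (14, 15), (15, 15), (16, 15), (12, 16), (13, 16), (14, 16), (15, 16), (16, 16), (11, 17), (12, 17), (13, 17), (14, 17), (15, 17), (17, 17), (18, 17), (19, 17), (20, 17), (11, 18), (12, 18), (16, 18), (17, 18), (18, 18), (31, 18), (32, 18), (33, 18), (10, 19), (11, 19), (16, 19), (10, 20), (18, 20), (19, 20), (16, 21), (17, 21), (18, 21), (14, 22), (15, 22), (16, 22), (17, 22), (13, 23), (14, 23), (15, 23), (16, 23), (14, 24), (15, 24), (16, 24), (15, 25), (16, 25), (10, 26), (17, 26), (10, 27), (15, 27), (10, 28), (11, 28), (12, 28), (15, 28), (10, 29), (11, 29), (12, 29)]
k1_scene 0 []
```

Call:
{"op": "step_arm", "data": {
  "steps": [
    [0.02,0,0,0,0,0,0.6],
    [0.05,0,0,0,0,0,0.6],
    [0.09,0,-0.005,0,0,0,0.6],
    [0.12,0,-0.007,0,0,0,0.6],
    [0.13,0,-0.007,0,0,0,0.6],
    [0.13,0,-0.007,0,0,0,0.6],
    [0.13,0,-0.007,0,0,0,0.6],
    [0.13,0,-0.007,0,0,0,0.6]
  ]
}}

```text
time_s: 24.08
position: [0.4943, -0.1413, 0.3318]
tcp_rot: [[0.977, 0.194, -0.083], [0.203, -0.971, 0.125], [-0.057, -0.14, -0.989]]
force: [-0.0, -0.5, -2.6]
opening: 0.324
grasp_force: 29.1
```

```bash
python3 cap.py k2; python3 tilt2.py k2; python3 prof.py k2 | sed -n 3,20p
```

```text
24.0833 [ 0.4943 -0.1413  0.3318] 28.18522105650769 29.121779780834913 [-0.0436 -0.4851 -2.5766] 11.759994926234896
k2 side pitch,roll,du,dv [-1.11  1.55 -1.2  -1.15] 17.830098718759146 n 747 flat 19.621403063799647
k2 scene pitch,roll,du,dv [-18.2   16.12  -8.25   3.9 ] 100.33244634275462 n 495 flat 103.55795041004315
220 []
223 [(3.1, -45.1, -41.9, 125)]
226 [(0.6, -46.0, -40.4, 135), (2.0, -3.5, 1.2, 133)]
229 [(-1.9, -46.1, -39.7, 120), (-0.4, -3.4, 2.7, 121)]
232 [(-4.3, -45.4, -38.9, 98), (-2.9, -4.9, 2.8, 99)]
235 [(-6.8, -45.5, -36.6, 94), (-5.4, -6.5, 2.1, 92)]
238 [(-9.3, -45.5, -35.0, 100), (-8.7, -29.4, -14.3, 137), (-7.9, -8.0, 2.1, 96)]
241 [(-11.8, -44.8, -2.5, 120), (-10.1, -1.7, 1.4, 135)]
244 [(-14.3, -44.9, -42.5, 142), (-14.1, -40.0, -4.1, 158), (-12.6, -0.9, 1.4, 146)]
247 [(-16.9, -45.8, -41.7, 144), (-16.6, -38.5, -4.8, 91), (-15.1, -0.9, 0.7, 147)]
250 [(-19.5, -45.9, -42.6, 148), (-19.1, -37.7, -6.4, 131), (-17.6, -1.6, 1.5, 141)]
253 [(-22.1, -46.8, -42.7, 144), (-21.7, -37.0, -6.3, 140), (-20.1, -1.6, 1.6, 149)]
256 [(-24.7, -46.9, -42.8, 145), (-24.3, -37.0, -6.3, 131), (-22.6, -1.6, 2.4, 147)]
259 [(-27.3, -46.2, -42.9, 146), (-26.9, -37.9, -6.3, 91), (-25.1, -0.7, 1.6, 150)]
262 [(-30.7, -63.0, -58.0, 146), (-29.9, -45.4, -42.1, 146), (-29.6, -39.6, -4.7, 90), (-27.7, -1.5, 1.7, 150)]
265 [(-33.4, -63.2, -47.2, 147), (-32.5, -45.5, 0.9, 94)]
268 [(-36.0, -63.3, 0.2, 105)]
271 [(-38.7, -63.5, 1.0, 103)]
```

```bash
python3 - <<'E'
from h import *
c=capture("side");T=pose(c);im=cv2.cvtColor(cv2.imread("pics/side3.png"),cv2.COLOR_BGR2HSV)
a=np.radians(11.75);hx=np.array([np.cos(a),np.sin(a),0]);hy=np.array([hx[1],-hx[0],0]);o=np.array([.5997,.3130,.0295])
for x in(-.010,-.004,0,.005,.010):
    r=np.sqrt(.0185**2-x*x);f=proj(c,T,o+x*hx+r*hy);b=proj(c,T,o+x*hx-r*hy)
    print(x,"front",f.round(1),"back",b.round(1))
for u in range(322,346,2): print(u,184,[(int(s),int(v)) for _,s,v in im[184:204,u]])
E
```

```text
-0.01 front [328.8 196.1] back [325.9 190.6]
-0.004 front [331.3 196.3] back [327.9 189.9]
0 front [332.9 196.2] back [329.3 189.7]
0.005 front [334.7 195.8] back [331.3 189.6]
0.01 front [336.3 195.2] back [333.3 189.7]
322 184 [(172, 129), (175, 137), (192, 154), (218, 212), (230, 247), (205, 248), (145, 236), (28, 128), (28, 83), (31, 50), (27, 153), (23, 238), (28, 156), (7, 77), (15, 87), (17, 91), (19, 93), (10, 103), (97, 200), (121, 247)]
324 184 [(7, 107), (9, 109), (12, 109), (14, 110), (16, 109), (22, 103), (13, 96), (17, 106), (16, 114), (12, 107), (8, 95), (13, 76), (10, 52), (16, 47), (4, 64), (3, 80), (4, 68), (20, 64), (34, 52), (33, 46)]
326 184 [(10, 104), (12, 106), (7, 104), (5, 102), (2, 103), (7, 105), (2, 107), (7, 114), (11, 117), (10, 103), (14, 106), (17, 119), (13, 100), (7, 74), (14, 75), (10, 76), (4, 71), (7, 71), (4, 71), (11, 69)]
328 184 [(212, 107), (218, 104), (199, 105), (149, 84), (50, 46), (30, 51), (11, 47), (5, 50), (10, 53), (9, 58), (9, 60), (4, 63), (8, 63), (12, 62), (4, 64), (4, 72), (3, 73), (11, 71), (7, 69), (8, 68)]
330 184 [(201, 109)
[... 1162 characters left out ...]
, (217, 217), (221, 220), (163, 195), (6, 122), (101, 172), (232, 229), (198, 212), (111, 135), (155, 146), (223, 228), (219, 218), (216, 215), (216, 214), (216, 215), (216, 214), (217, 215), (219, 214)]
342 184 [(219, 217), (217, 216), (218, 213), (213, 214), (215, 216), (220, 220), (222, 221), (218, 221), (211, 212), (119, 158), (74, 103), (199, 158), (222, 225), (218, 220), (221, 216), (214, 214), (215, 215), (219, 211), (216, 210), (215, 210)]
344 184 [(218, 215), (215, 215), (214, 216), (213, 215), (217, 217), (221, 217), (220, 217), (216, 217), (220, 218), (219, 221), (219, 221), (216, 220), (218, 216), (214, 217), (216, 217), (219, 218), (215, 217), (213, 215), (214, 214), (218, 212)]
```

```bash
python3 - <<'E'
from h import *
np.set_printoptions(precision=1,suppress=True)
c=capture("side");T=pose(c);z=np.load("k2.npz");R=z["R"];im=cv2.imread("pics/k2_side.png");h=cv2.cvtColor(im,cv2.COLOR_BGR2HSV)
l=np.load("l1.npz");lx=l["R"][:,0]*[1,1,0];lx/=np.linalg.norm(lx);ly=np.array([lx[1],-lx[0],0])
def P(x,y,d): # offsets in pliers-upright (l1) frame
    return z["p"]+R@l["R"].T@(x*lx+y*ly-[0,0,d])
for nm,y in(("r",.0197),("l",-.0223)):
    for d in(.130,.138,.1451,.149):print(nm,d,"px",proj(c,T,P(-.002,y,d)),"z",P(-.002,y,d)[2])
u,v=proj(c,T,P(-.002,.0197,.145)).round().astype(int);print(u,v)
for k in range(u-8,u+12):print(k,v-14,[f"{int(s)}/{int(q)}" for _,s,q in h[v-14:v+14,k]])
E
```

```text
r 0.13 px [282.9 229. ] z 0.20038441666840748
r 0.138 px [283.  232.4] z 0.19246223455864947
r 0.1451 px [283.  235.4] z 0.18543129793623925
r 0.149 px [283. 237.] z 0.18156923415773224
l 0.13 px [278.9 214.9] z 0.20622293538792158
l 0.138 px [279.  218.3] z 0.19830075327816357
l 0.1451 px [279.  221.3] z 0.19126981665575335
l 0.149 px [279.  222.9] z 0.18740775287724634
283 235
275 221 ['127/169', '58/115', '157/154', '228/226', '216/218', '217/215', '213/215', '210/216', '214/214', '215/216', '222/221', '172/202', '16/113', '96/98', '129/136', '225/233', '218/222', '215/219', '217/221', '216/233', '214/205', '204/15', '77/30', '136/30', '0/18', '193/102', '212/201', '216/229']
276 221 ['101/142', '22/103', '203/178', '230/228', '224/220', '219/217', '213/215', '217/212', '211/215', '216/215', '220/219', '193/210', '95/139', '21/95', '186/178', '222/229', '217/221', '219/219', '213/220', '215/230', '217/202', '156/49', '61/21', '116/22', '113/18', '216/139', '218/241', '212/227']
277 221 ['54/127', '46/100', '55/121', '154/180', '192/206', '217/220', '215/215', '215/217', '216/216',
[... 4738 characters left out ...]
 '214/214', '219/218', '215/221', '215/219', '215/219', '214/220']
293 221 ['214/219', '215/217', '217/216', '211/220', '219/221', '215/224', '214/225', '215/225', '212/228', '217/227', '218/225', '218/221', '217/219', '213/219', '217/221', '214/225', '215/224', '216/220', '218/216', '215/217', '211/219', '220/216', '216/216', '211/222', '216/223', '217/221', '215/222', '218/223']
294 221 ['216/217', '216/217', '211/216', '201/194', '201/142', '200/149', '198/152', '197/158', '196/160', '205/174', '208/201', '210/198', '207/196', '210/194', '211/197', '209/198', '212/197', '211/209', '218/234', '218/234', '219/232', '217/233', '216/236', '219/239', '218/242', '222/237', '219/238', '219/238']
```

The near tip's end sits about 12–13 mm below its ear, against 4.5 mm nominal. That ear rode about 8 mm up, so the tip would hit the sprocket if I only levelled the ring by tilting. I must re-seat it, so first I'll measure how far the tips sank during the squeeze.

```bash
python3 - <<'E'
from h import *
c=capture("side");T=pose(c)
for n,half in(("t3",.0065),("s1",.012),("s2",.021),("l1",.021)):
    z=np.load(n+".npz");im=cv2.cvtColor(cv2.imread(f"pics/{n}_side.png"),cv2.COLOR_BGR2HSV)
    hx=z["R"][:,0]*[1,1,0];hx/=np.linalg.norm(hx);hy=np.array([hx[1],-hx[0],0])
    def edge(P):
        u,v=proj(c,T,P);out=[]
        for k in range(int(round(u))-4,int(round(u))+5):
            col=im[int(v)-6:int(v)+10,k,1].astype(float);a=np.clip((205-col)/150,0,1)
            out.append((k,[int(q) for q in col]))
        return u,v,out
    B=z["p"]-.002*hx+(half-.0012)*hy-[0,0,.148];u,v,o=edge(B)
    print(n,"TCPz",z["p"][2].round(4),"pred nose end",round(u,1),round(v,1),"rows from",int(v)-6)
    for k,col in o:print("  ",k,col)
E
```

```text
t3 TCPz 0.1736 pred nose end 340.2 194.4 rows from 188
   336 [231, 187, 83, 201, 237, 230, 179, 8, 145, 204, 137, 104, 108, 120, 122, 124]
   337 [127, 100, 7, 77, 118, 220, 170, 26, 194, 235, 205, 134, 97, 111, 115, 115]
   338 [27, 11, 16, 17, 28, 15, 36, 63, 214, 225, 223, 221, 201, 172, 177, 177]
   339 [17, 15, 13, 9, 17, 23, 47, 142, 227, 220, 219, 220, 223, 220, 220, 222]
   340 [44, 45, 36, 30, 33, 36, 42, 171, 225, 217, 214, 216, 216, 217, 217, 217]
   341 [72, 59, 94, 156, 195, 82, 45, 200, 226, 222, 217, 215, 214, 218, 214, 216]
   342 [224, 221, 218, 226, 217, 128, 66, 197, 221, 216, 218, 216, 217, 214, 214, 215]
   343 [220, 222, 220, 222, 219, 221, 216, 221, 217, 219, 221, 218, 219, 215, 215, 214]
   344 [218, 219, 218, 216, 217, 220, 222, 218, 215, 215, 214, 217, 218, 215, 218, 217]
s1 TCPz 0.1747 pred nose end 341.0 194.9 rows from 188
   337 [81, 49, 42, 29, 146, 234, 215, 151, 117, 233, 205, 133, 97, 113, 115, 113]
   338 [11, 10, 14, 27, 160, 242, 206, 109, 127, 231, 227, 221, 200, 171, 176, 175]
   339 [3, 7, 15, 31, 112, 158, 131, 36, 126, 229, 220, 222, 221, 22
[... 1459 characters left out ...]
 209, 182, 181, 205]
   340 [196, 241, 170, 18, 183, 220, 232, 226, 218, 195, 192, 210, 178, 200, 219, 216]
   341 [44, 136, 104, 13, 90, 68, 86, 183, 229, 208, 172, 177, 210, 218, 222, 217]
   342 [35, 23, 26, 45, 18, 24, 34, 58, 180, 178, 167, 188, 212, 222, 215, 215]
   343 [49, 43, 36, 46, 28, 33, 16, 110, 189, 183, 199, 199, 189, 221, 215, 214]
   344 [154, 119, 20, 19, 115, 113, 98, 148, 211, 220, 218, 209, 184, 189, 222, 215]
   345 [221, 225, 211, 198, 225, 223, 208, 222, 223, 223, 221, 217, 200, 180, 205, 218]
   346 [206, 194, 204, 219, 221, 220, 217, 221, 217, 217, 218, 218, 218, 204, 198, 219]
   347 [190, 201, 222, 218, 216, 218, 221, 214, 216, 218, 218, 214, 221, 219, 218, 216]
```

Frame by frame, the tips sank from contact to full squeeze and the near ear climbed at that stage. So I'll go back to the offcut, set the ring down, and spread again while raising the arm. Unroll and return.

Call:
{"op": "step_arm", "data": {
  "steps": [
    [0,0,0,-0.04,0,0,0.6],
    [0,0,0,-0.09,0,0,0.6],
    [0,0,0,-0.14,0,0,0.6],
    [0,0,0,-0.178,0,0,0.6],
    [0,0,0,-0.178,0,0,0.6]
  ]
}}

```text
time_s: 24.95
position: [0.4942, -0.1403, 0.3322]
tcp_rot: [[0.977, 0.205, -0.054], [0.205, -0.979, -0.012], [-0.056, 0.001, -0.998]]
force: [-1.0, -0.4, -1.7]
opening: 0.322
grasp_force: 29.1
```

Call:
{"op": "step_arm", "data": {
  "steps": [
    [0.03,-0.06,-0.002,0,0,0,0.6],
    [0.08,-0.15,-0.004,0,0,0,0.6],
    [0.13,-0.25,-0.007,0,0,0,0.6],
    [0.18,-0.35,-0.01,0,0,0,0.6],
    [0.23,-0.45,-0.013,0,0,0,0.6],
    [0.28,-0.55,-0.016,0,0,0,0.6],
    [0.33,-0.65,-0.018,0,0,0,0.6],
    [0.38,-0.75,-0.021,0,0,0,0.6]
  ]
}}

```text
time_s: 25.62
position: [0.5609, 0.1037, 0.3319]
tcp_rot: [[0.978, 0.204, -0.055], [0.203, -0.979, -0.011], [-0.056, -0.0, -0.998]]
force: [0.7, 0.2, -1.5]
opening: 0.328
grasp_force: 29.1
```

Call:
{"op": "step_arm", "data": {
  "steps": [
    [0.05,-0.1,-0.003,0,0,0,0.6],
    [0.1,-0.2,-0.006,0,0,0,0.6],
    [0.15,-0.29,-0.008,0,0,0,0.6],
    [0.2,-0.37,-0.011,0,0,0,0.6],
    [0.24,-0.43,-0.013,0,0,0,0.6],
    [0.27,-0.47,-0.015,0,0,0,0.6],
    [0.28,-0.48,-0.015,0,0,0,0.6],
    [0.28,-0.48,-0.015,0,0,0,0.6]
  ]
}}

```text
time_s: 26.28
position: [0.6138, 0.2609, 0.331]
tcp_rot: [[0.977, 0.205, -0.055], [0.205, -0.979, -0.012], [-0.056, 0.0, -0.998]]
force: [-0.1, -0.1, -2.0]
opening: 0.327
grasp_force: 29.1
```

```bash
python3 off.py; python3 - <<'E'
from rig import *
import numpy as np
s=read_state();print(s["position"],s["tcp_rot"].round(3))
d=np.array([.6247,.3170,.2])-s["position"];R=s["tcp_rot"];print((R.T@d/.3).round(4))
E
```

```text
t 26.2833 z 0.3310378095453111 err x,y mm -238.87303882768657 524.6376965979014 R2 [-0.06  0.   -1.  ] force [-0.08 -0.06 -2.  ] grip 29.118373095989227 28.416970702690044
[0.61382836 0.26092791 0.33103781] [[ 0.977  0.205 -0.055]
 [ 0.205 -0.979 -0.012]
 [-0.056  0.    -0.998]]
[ 0.0983 -0.1756  0.4319]
```

Call:
{"op": "step_arm", "data": {
  "steps": [
    [0.02,-0.03,0.03,0,0,0,0.6],
    [0.04,-0.07,0.09,0,0,0,0.6],
    [0.06,-0.11,0.16,0,0,0,0.6],
    [0.08,-0.145,0.23,0,0,0,0.6],
    [0.09,-0.165,0.3,0,0,0,0.6],
    [0.096,-0.175,0.37,0,0,0,0.6],
    [0.098,-0.176,0.42,0,0,0,0.6],
    [0.098,-0.176,0.432,0,0,0,0.6]
  ]
}}

```text
time_s: 26.95
position: [0.6223, 0.3151, 0.1964]
tcp_rot: [[0.977, 0.203, -0.062], [0.202, -0.979, -0.014], [-0.064, 0.001, -0.998]]
force: [-1.5, -0.9, -3.0]
opening: 0.329
grasp_force: 29.1
```

Call:
{"op": "step_arm", "data": {
  "steps": [
    [0,0,0.01,0,0,0,0.6],
    [0.002,0,0.03,0,0,0,0.6],
    [0.003,0,0.05,0,0,0,0.6],
    [0.004,0,0.067,0,0,0,0.6],
    [0.004,0,0.067,0,0,0,0.6],
    [0.004,0,0.067,0,0,0,0.6]
  ]
}}

```text
time_s: 27.45
position: [0.6246, 0.3163, 0.1807]
tcp_rot: [[0.978, 0.203, -0.055], [0.203, -0.979, -0.011], [-0.056, -0.0, -0.998]]
force: [-0.1, -0.1, -1.8]
opening: 0.321
grasp_force: 29.1
```

```bash
python3 cap.py r1; python3 prof.py r1 | sed -n 3,14p
```

```text
27.45 [0.6246 0.3163 0.1807] 27.92071289727703 29.120369665324688 [-0.1227 -0.0817 -1.783 ] 11.740346241667424
220 []
223 [(4.3, -24.7, -20.8, 134)]
226 [(1.9, -24.7, -19.3, 145), (1.9, 17.0, 21.7, 132)]
229 [(-0.6, -24.8, -19.4, 123), (-0.6, 17.1, 23.3, 124)]
232 [(-3.0, -24.1, -17.9, 96), (-3.0, 15.6, 23.4, 106)]
235 [(-5.5, -24.2, -15.6, 95), (-5.4, 13.3, 23.4, 101)]
238 [(-7.9, -24.2, -14.1, 99), (-7.9, -9.4, 7.8, 142), (-7.9, 11.8, 22.7, 102)]
241 [(-10.4, -23.5, 22.8, 126)]
244 [(-12.9, -23.6, -20.4, 139), (-12.9, -18.8, 16.5, 161), (-12.9, 19.7, 22.1, 155)]
247 [(-15.4, -24.4, -21.3, 155), (-15.4, -17.3, 15.8, 93), (-15.4, 19.0, 21.3, 158)]
250 [(-17.9, -24.5, -21.3, 156), (-17.9, -16.6, 14.3, 136), (-17.9, 19.0, 22.2, 149)]
253 [(-20.4, -25.3, -21.4, 154), (-20.4, -16.6, 14.3, 145), (-20.4, 19.1, 22.2, 155)]
```

Call:
{"op": "step_arm", "data": {
  "steps": [
    [0.001,0,0.008,0,0,0,0.6],
    [0.001,0,0.014,0,0,0,0.6],
    [0.001,0,0.014,0,0,0,0.3],
    [0.001,0,0.017,0,0,0,0.15],
    [0.001,0,0.02,0,0,0,0.0],
    [0.001,0,0.023,0,0,0,-0.15],
    [0.001,0,0.024,0,0,0,-0.33],
    [0.001,0,0.024,0,0,0,-0.33]
  ]
}}

```text
time_s: 28.32
position: [0.6245, 0.3163, 0.1733]
tcp_rot: [[0.977, 0.204, -0.055], [0.203, -0.979, -0.012], [-0.056, 0.0, -0.998]]
force: [0.1, -1.2, -1.5]
opening: 0.62
grasp_force: 6.1
```

Call:
{"op": "step_arm", "data": {
  "steps": [
    [0,0,0,0,0,0,-0.33],
    [0,0,0,0,0,0,-0.33],
    [0,0,0,0,0,0,-0.33],
    [0,0,0,0,0,0,-0.33],
    [0,0,0,0,0,0,-0.33]
  ]
}}

```text
time_s: 28.73
position: [0.6246, 0.3163, 0.1734]
tcp_rot: [[0.978, 0.204, -0.055], [0.203, -0.979, -0.011], [-0.056, 0.0, -0.998]]
force: [0.3, 0.9, -1.3]
opening: 0.663
grasp_force: 4.8
```

```bash
python3 cap.py r2; python3 tips.py pics/r2_wrist.png; sed -i 's/\.1451;b=/(float(sys.argv[2]) if len(sys.argv)>2 else .1451);b=/' prof.py; python3 prof.py r2 .144 | sed -n 1,22p; python3 - <<'E'
from h import *
c=capture("side");im=cv2.cvtColor(cv2.imread("pics/r2_side.png"),cv2.COLOR_BGR2HSV)
for k in range(333,346):print(k,186,[int(q) for q in im[186:202,k,1]])
E
```

```text
28.7333 [0.6246 0.3163 0.1734] 57.66587752813449 4.782130345702171 [ 0.2794  0.8822 -1.2921] 11.749372203041718
pics/r2_wrist.png [(299, 224, 10, 20, 58), (323, 224, 17, 20, 83), (310, 226, 7, 8, 26), (307, 239, 26, 12, 236), (257, 246, 10, 40, 243), (294, 247, 6, 13, 34), (340, 246, 6, 14, 36), (290, 252, 2, 8, 10), (301, 253, 38, 35, 643), (295, 289, 7, 11, 53)]
214 []
217 []
220 []
223 []
226 [(2.2, -13.1, -10.8, 143), (2.2, 4.6, 7.0, 183), (2.2, 8.5, 10.8, 143)]
229 [(-0.2, -13.9, -11.6, 143), (-0.2, -7.7, -3.8, 133), (-0.2, 1.6, 6.2, 135), (-0.2, 9.3, 11.6, 147)]
232 [(-2.6, -14.7, -12.4, 148), (-2.6, -8.5, -3.9, 81), (-2.6, 1.6, 7.0, 82), (-2.6, 10.1, 12.4, 145)]
235 [(-5.1, -14.7, -12.4, 143), (-5.1, -9.3, -4.6, 74), (-5.1, 3.1, 7.0, 74), (-5.1, 10.9, 12.5, 145)]
238 [(-7.5, -15.6, -13.2, 146), (-7.5, -9.3, -4.6, 82), (-7.5, 2.4, 7.8, 81), (-7.5, 10.9, 14.1, 143)]
241 [(-10.0, -16.4, -12.5, 117), (-10.0, -10.9, 8.6, 131), (-10.0, 11.0, 14.1, 120)]
244 [(-12.5, -16.4, 14.9, 128)]
247 [(-15.0, -18.0, 16.5, 166)]
250 [(-17.5, -19.7, 17.4, 98)]
253 [(-20.0, -20.5, 18.2, 128)]
256 
[... 657 characters left out ...]
94, 234, 205, 133, 97, 110]
338 186 [42, 52, 33, 18, 19, 22, 6, 95, 97, 15, 195, 224, 227, 222, 202, 170]
339 186 [16, 17, 20, 13, 11, 13, 17, 22, 41, 59, 228, 221, 222, 218, 218, 222]
340 186 [36, 46, 47, 49, 41, 31, 29, 31, 58, 164, 226, 218, 215, 216, 216, 216]
341 186 [78, 75, 67, 72, 61, 87, 141, 85, 25, 161, 230, 222, 221, 218, 217, 221]
342 186 [227, 221, 224, 222, 226, 223, 217, 117, 57, 191, 224, 217, 219, 219, 213, 218]
343 186 [218, 218, 216, 220, 219, 221, 222, 217, 203, 223, 222, 216, 221, 216, 216, 214]
344 186 [216, 215, 217, 217, 219, 214, 219, 220, 220, 219, 214, 218, 217, 214, 216, 216]
345 186 [220, 214, 217, 218, 217, 219, 219, 219, 219, 215, 216, 215, 215, 218, 218, 219]
```

The ring lies flat and relaxed again, but the tips now sit about 2 mm too near the hooks. I'll shift back 2 mm, close to contact, then spread while raising.

Call:
{"op": "step_arm", "data": {
  "steps": [
    [-0.004,0,0,0,0,0,-0.33],
    [-0.007,0,0,0,0,0,-0.33],
    [-0.007,0,0,0,0,0,-0.2],
    [-0.007,0,0,0,0,0,-0.1],
    [-0.007,0,0,0,0,0,-0.05],
    [-0.007,0,-0.001,0,0,0,0.0],
    [-0.007,0,-0.002,0,0,0,0.0],
    [-0.007,0,-0.002,0,0,0,0.0]
  ]
}}

```text
time_s: 29.65
position: [0.6226, 0.316, 0.1742]
tcp_rot: [[0.978, 0.204, -0.054], [0.203, -0.979, -0.011], [-0.056, -0.0, -0.998]]
force: [0.7, -1.4, -1.2]
opening: 0.509
grasp_force: 11.1
```

```bash
python3 cap.py q1; cat > sd.py <<'E'
import sys
from h import *
im=cv2.cvtColor(cv2.imread(f"pics/{sys.argv[1]}_side.png"),cv2.COLOR_BGR2HSV)
for k in range(334,345):print(k,186,[int(q) for q in im[186:201,k,1]])
E
python3 sd.py q1; python3 prof.py q1 | sed -n 3,10p
```

```text
29.65 [0.6226 0.316  0.1742] 44.306572708178386 11.13128750352189 [ 0.6562 -1.39   -1.2476] 11.748982591021406
334 186 [221, 221, 226, 159, 36, 211, 227, 225, 195, 135, 22, 104, 117, 115, 111]
335 186 [212, 221, 236, 170, 35, 221, 232, 226, 234, 160, 105, 96, 113, 113, 111]
336 186 [60, 76, 84, 49, 5, 100, 157, 231, 216, 146, 15, 172, 141, 105, 107]
337 186 [40, 38, 14, 9, 12, 25, 51, 243, 204, 111, 147, 233, 208, 136, 97]
338 186 [19, 21, 6, 5, 5, 27, 96, 194, 135, 61, 174, 230, 225, 225, 202]
339 186 [6, 12, 6, 6, 10, 14, 16, 20, 29, 51, 39, 152, 226, 220, 224]
340 186 [41, 38, 45, 48, 44, 38, 26, 20, 29, 65, 75, 194, 222, 215, 216]
341 186 [60, 63, 74, 75, 73, 66, 57, 89, 110, 41, 120, 228, 217, 217, 216]
342 186 [218, 224, 224, 224, 226, 225, 223, 198, 97, 130, 223, 223, 219, 218, 216]
343 186 [225, 218, 218, 222, 220, 223, 223, 216, 180, 182, 220, 219, 218, 216, 216]
344 186 [216, 217, 212, 217, 217, 218, 217, 217, 218, 219, 213, 218, 216, 217, 213]
220 []
223 [(4.3, -16.2, -13.1, 149), (4.3, 11.6, 13.9, 150)]
226 [(1.9, -16.2, -10.8, 140), (1.9, 8.5, 13.9, 140)]
229 [(-0.5, -16.3, -10.8, 117), (-0.5, 8.5, 14.8, 115)]
232 [(-3.0, -17.1, -10.9, 93), (-3.0, 8.6, 14.8, 91)]
235 [(-5.4, -17.1, -10.1, 90), (-5.4, 7.8, 15.6, 94)]
238 [(-7.9, -18.0, -9.4, 96), (-7.9, -6.2, 4.7, 135), (-7.9, 6.3, 15.7, 98)]
241 [(-10.3, -18.0, 16.5, 126)]
```

Call:
{"op": "step_arm", "data": {
  "steps": [
    [0,0,-0.003,0,0,0,0.0],
    [0,0,-0.005,0,0,0,0.03],
    [0,0,-0.006,0,0,0,0.07],
    [0,0,-0.007,0,0,0,0.11],
    [0,0,-0.008,0,0,0,0.15],
    [0,0,-0.008,0,0,0,0.15],
    [0,0,-0.008,0,0,0,0.15]
  ]
}}

```text
time_s: 30.43
position: [0.6227, 0.316, 0.1765]
tcp_rot: [[0.978, 0.204, -0.055], [0.203, -0.979, -0.011], [-0.056, 0.0, -0.998]]
force: [0.2, -1.2, -2.6]
opening: 0.431
grasp_force: 13.6
```

```bash
python3 cap.py q2; python3 sd.py q2; python3 prof.py q2 | sed -n 3,14p
```

```text
30.4333 [0.6227 0.316  0.1765] 37.46081789282275 13.602592083625495 [ 0.1839 -1.2329 -2.6015] 11.751697399165403
334 186 [228, 231, 156, 30, 197, 225, 228, 227, 197, 135, 24, 98, 117, 114, 112]
335 186 [218, 227, 177, 14, 225, 230, 221, 227, 232, 173, 117, 92, 114, 112, 110]
336 186 [42, 31, 24, 38, 28, 152, 224, 224, 213, 142, 21, 168, 141, 105, 108]
337 186 [24, 8, 6, 16, 3, 105, 230, 227, 198, 106, 146, 235, 206, 134, 97]
338 186 [8, 5, 6, 10, 59, 169, 242, 242, 205, 128, 166, 231, 221, 223, 200]
339 186 [6, 9, 6, 13, 23, 21, 27, 32, 34, 58, 80, 196, 225, 222, 223]
340 186 [18, 26, 21, 18, 24, 30, 19, 16, 18, 53, 80, 196, 220, 217, 216]
341 186 [88, 81, 81, 84, 81, 75, 54, 39, 43, 71, 26, 194, 221, 216, 214]
342 186 [222, 224, 224, 223, 229, 224, 225, 203, 104, 86, 195, 223, 220, 216, 217]
343 186 [218, 218, 222, 219, 220, 222, 226, 191, 78, 115, 227, 223, 218, 219, 217]
344 186 [217, 222, 217, 217, 218, 219, 219, 222, 220, 218, 223, 219, 218, 216, 216]
220 [(6.7, 13.9, 16.9, 122)]
223 [(4.3, -20.0, -17.7, 153), (4.3, 15.4, 17.8, 154)]
226 [(1.9, -20.1, -14.7, 144), (1.9, 12.4, 17.8, 145)]
229 [(-0.6, -20.1, -14.7, 114), (-0.6, 12.4, 17.9, 109)]
232 [(-3.0, -20.2, -14.0, 96), (-3.0, 11.7, 17.9, 92)]
235 [(-5.4, -20.3, -12.5, 93), (-5.4, 10.2, 18.7, 95)]
238 [(-7.9, -20.3, -10.9, 93), (-7.9, -8.6, 6.3, 139), (-7.9, 9.4, 18.8, 98)]
241 [(-10.4, -20.4, 18.9, 125)]
244 [(-12.9, -21.2, -17.3, 146), (-12.9, -15.7, 13.4, 179), (-12.9, 15.8, 19.7, 153)]
247 [(-15.4, -22.0, -18.9, 156), (-15.4, -15.7, 13.5, 110), (-15.4, 16.6, 20.5, 161)]
250 [(-17.9, -22.9, -19.7, 157), (-17.9, -15.8, 14.3, 127), (-17.9, 17.4, 20.6, 157)]
253 [(-20.4, -23.0, -19.8, 156), (-20.4, -16.6, 14.3, 142), (-20.4, 17.5, 20.7, 158)]
```

Call:
{"op": "step_arm", "data": {
  "steps": [
    [0,0,-0.004,0,0,0,0.18],
    [0,0,-0.008,0,0,0,0.22],
    [-0.001,0,-0.012,0,0,0,0.27],
    [-0.001,0,-0.015,0,0,0,0.32],
    [-0.001,0,-0.018,0,0,0,0.38],
    [-0.001,0,-0.02,0,0,0,0.5],
    [-0.001,0,-0.02,0,0,0,0.6],
    [-0.001,0,-0.02,0,0,0,0.6]
  ]
}}

```text
time_s: 31.3
position: [0.6227, 0.316, 0.1826]
tcp_rot: [[0.978, 0.204, -0.054], [0.203, -0.979, -0.011], [-0.056, 0.0, -0.998]]
force: [-0.3, 0.4, -1.5]
opening: 0.324
grasp_force: 29.1
```

```bash
python3 cap.py q3; python3 sd.py q3; python3 prof.py q3 | sed -n 2,16p
```

```text
31.3 [0.6227 0.316  0.1826] 28.163410889452038 29.120030477643013 [-0.3305  0.3649 -1.4654] 11.752566651663315
334 186 [109, 152, 231, 220, 221, 222, 228, 197, 101, 19, 105, 111, 112, 113, 112]
335 186 [36, 127, 180, 227, 221, 220, 226, 197, 113, 52, 129, 104, 109, 111, 109]
336 186 [22, 40, 53, 229, 220, 219, 222, 154, 108, 154, 232, 196, 136, 105, 108]
337 186 [19, 11, 110, 227, 218, 221, 231, 158, 31, 194, 230, 227, 202, 133, 98]
338 186 [90, 155, 203, 230, 230, 230, 237, 174, 33, 211, 227, 220, 223, 221, 200]
339 186 [32, 52, 127, 137, 149, 146, 132, 49, 34, 194, 224, 221, 219, 220, 222]
340 186 [22, 32, 37, 48, 32, 25, 22, 33, 59, 38, 234, 221, 216, 219, 218]
341 186 [52, 52, 54, 58, 43, 35, 27, 33, 55, 52, 231, 222, 219, 218, 215]
342 186 [175, 159, 160, 153, 129, 126, 120, 64, 67, 150, 226, 220, 215, 211, 218]
343 186 [222, 222, 224, 223, 224, 230, 170, 22, 149, 223, 222, 214, 217, 220, 220]
344 186 [216, 216, 225, 220, 220, 223, 185, 132, 209, 221, 217, 215, 217, 219, 213]
217 []
220 []
223 [(4.3, -24.7, -22.4, 153), (4.3, 20.9, 23.2, 152)]
226 [(1.9, -24.7, -19.3, 145), (1.9, 17.0, 22.5, 144)]
229 [(-0.5, -24.8, -19.4, 124), (-0.5, 17.1, 22.5, 121)]
232 [(-3.0, -24.1, -17.9, 97), (-3.0, 14.8, 22.6, 99)]
235 [(-5.4, -24.1, -15.6, 93), (-5.4, 13.3, 22.7, 96)]
238 [(-7.9, -24.2, -14.0, 98), (-7.9, -9.4, 7.9, 142), (-7.9, 11.8, 21.9, 98)]
241 [(-10.4, -23.5, 21.2, 125)]
244 [(-12.8, -23.6, -20.4, 151), (-12.8, -18.8, 16.6, 161), (-12.8, 18.9, 22.1, 155)]
247 [(-15.3, -24.4, -21.3, 158), (-15.3, -17.3, 15.0, 93), (-15.3, 19.0, 22.1, 163)]
250 [(-17.9, -24.5, -21.3, 162), (-17.9, -16.6, 14.3, 136), (-17.9, 19.8, 23.0, 157)]
253 [(-20.4, -24.5, -21.4, 156), (-20.4, -16.6, 14.3, 145), (-20.4, 19.9, 23.1, 159)]
256 [(-22.9, -24.6, -21.4, 157), (-22.9, -15.9, 14.4, 136), (-22.9, 19.1, 22.3, 154)]
259 [(-25.5, -23.9, -19.9, 155), (-25.5, -16.7, 14.4, 95), (-25.5, 18.4, 21.6, 154)]
```

Now both hooks appear on the same row and the near ear sits about 4.5 mm above the tip end, which is nominal. Lifting and re-checking the tilt in the same clean spot.

Call:
{"op": "step_arm", "data": {
  "steps": [
    [0,0,-0.01,0,0,0,0.6],
    [-0.001,0,-0.03,0,0,0,0.6],
    [-0.003,0,-0.06,0,0,0,0.6],
    [-0.005,0,-0.1,0,0,0,0.6],
    [-0.007,0,-0.14,0,0,0,0.6],
    [-0.009,0,-0.17,0,0,0,0.6],
    [-0.01,0,-0.185,0,0,0,0.6],
    [-0.01,0,-0.185,0,0,0,0.6]
  ]
}}

```text
time_s: 32.17
position: [0.6237, 0.3163, 0.2406]
tcp_rot: [[0.978, 0.204, -0.051], [0.203, -0.979, -0.01], [-0.052, -0.0, -0.999]]
force: [-0.2, -0.2, -1.9]
opening: 0.322
grasp_force: 29.1
```

```bash
python3 cap.py l2; python3 tilt2.py l2; python3 prof.py l2 .147 | sed -n 2,18p
```

```text
32.1667 [0.6237 0.3163 0.2406] 27.992628013057907 29.121028929948807 [-0.2278 -0.2422 -1.861 ] 11.755971397186274
l2 side pitch,roll,du,dv [ 2.69  0.23 -0.18  0.85] 9.59237041039562 n 469 flat 10.198111901796924
l2 scene pitch,roll,du,dv [-63.21  68.22  -6.43   3.67] 63.50538664523661 n 373 flat 74.88437908991806
217 []
220 [(6.7, 19.3, 22.4, 127)]
223 [(4.3, -24.9, -22.6, 151), (4.3, 20.2, 23.3, 152)]
226 [(1.9, -39.8, -36.6, 249), (1.9, -25.0, -19.5, 146), (1.9, 17.1, 22.5, 146)]
229 [(-0.5, -39.9, -36.0, 248), (-0.5, -25.0, -19.6, 126), (-0.5, 17.1, 22.6, 125)]
232 [(-3.0, -40.0, -36.1, 238), (-3.0, -24.3, -17.3, 97), (-3.0, 15.6, 22.7, 105)]
235 [(-5.4, -40.1, -36.9, 247), (-5.4, -24.4, -15.7, 96), (-5.4, 14.1, 22.0, 97)]
238 [(-7.9, -40.2, -37.0, 247), (-7.9, -23.7, -14.2, 96), (-7.9, -9.5, 7.1, 146), (-7.9, 12.6, 22.0, 102)]
241 [(-10.4, -40.3, -36.3, 244), (-10.4, -23.7, 21.3, 128)]
244 [(-12.9, -40.4, -36.4, 244), (-12.9, -23.8, -20.6, 155), (-12.9, -19.0, 16.6, 161), (-12.9, 19.0, 22.1, 158)]
247 [(-15.4, -39.7, -36.5, 247), (-15.4, -24.6, -21.5, 159), (-15.4, -17.5, 15.1, 95), (-15.4, 19.8, 22.2, 158)]
250 [(-18.0, -39.8, -36.6, 247), (-18.0, -24.7, -21.5, 162), (-17.9, -16.7, 14.3, 139), (-17.9, 19.9, 23.1, 160)]
253 [(-20.5, -39.9, -35.9, 243), (-20.5, -24.8, -21.6, 156), (-20.5, -16.8, 14.4, 147), (-20.5, 19.9, 23.1, 161)]
256 [(-23.1, -40.0, -36.0, 245), (-23.1, -24.8, -20.8, 157), (-23.0, -16.0, 14.4, 137), (-23.0, 19.2, 22.4, 157)]
259 [(-25.6, -39.3, -36.1, 246), (-25.6, -24.1, -20.1, 155), (-25.6, -16.9, 14.4, 96), (-25.6, 18.5, 21.7, 155)]
262 [(-28.2, -39.4, -36.2, 247), (-28.2, -23.4, 20.9, 103)]
265 [(-30.8, -39.6, -36.3, 247), (-30.8, -21.8, 19.4, 94)]
```

The ring now hangs level (roll 0.2°) and about 147.5 mm below the TCP, with its centre at (-19.4, -0.85) mm. I'll carry it back by way of the clean spot near the hub for a closer tilt check.

Call:
{"op": "step_arm", "data": {
  "steps": [
    [-0.002,0,-0.03,0,0,0,0.6],
    [-0.005,0,-0.09,0,0,0,0.6],
    [-0.009,0,-0.16,0,0,0,0.6],
    [-0.013,0,-0.23,0,0,0,0.6],
    [-0.016,0.02,-0.28,0,0,0,0.6],
    [-0.02,0.06,-0.3,0,0,0,0.6],
    [-0.035,0.12,-0.3,0,0,0,0.6],
    [-0.06,0.19,-0.3,0,0,0,0.6]
  ]
}}

```text
time_s: 33.13
position: [0.622, 0.2571, 0.3293]
tcp_rot: [[0.977, 0.205, -0.053], [0.205, -0.979, -0.011], [-0.054, 0.0, -0.999]]
force: [-0.1, -0.3, -2.0]
opening: 0.326
grasp_force: 29.1
```

Call:
{"op": "step_arm", "data": {
  "steps": [
    [-0.045,0.085,0.003,0,0,0,0.6],
    [-0.09,0.17,0.005,0,0,0,0.6],
    [-0.135,0.255,0.008,0,0,0,0.6],
    [-0.18,0.34,0.01,0,0,0,0.6],
    [-0.225,0.425,0.013,0,0,0,0.6],
    [-0.27,0.51,0.015,0,0,0,0.6],
    [-0.315,0.595,0.018,0,0,0,0.6],
    [-0.36,0.68,0.02,0,0,0,0.6]
  ]
}}

```text
time_s: 33.8
position: [0.5562, 0.0339, 0.3286]
tcp_rot: [[0.978, 0.203, -0.056], [0.203, -0.979, -0.012], [-0.057, -0.0, -0.998]]
force: [1.3, -0.8, -2.1]
opening: 0.323
grasp_force: 29.1
```

Call:
{"op": "step_arm", "data": {
  "steps": [
    [-0.045,0.085,0.003,0,0,0,0.6],
    [-0.09,0.17,0.005,0,0,0,0.6],
    [-0.14,0.25,0.008,0,0,0,0.6],
    [-0.19,0.32,0.01,0,0,0,0.6],
    [-0.24,0.38,0.013,0,0,0,0.6],
    [-0.28,0.42,0.015,0,0,0,0.6],
    [-0.31,0.44,0.017,0,0,0,0.6],
    [-0.32,0.45,0.018,0,0,0,0.6]
  ]
}}

```text
time_s: 34.47
position: [0.4891, -0.1171, 0.3287]
tcp_rot: [[0.978, 0.201, -0.056], [0.201, -0.979, -0.011], [-0.057, -0.001, -0.998]]
force: [1.1, 1.3, -1.9]
opening: 0.323
grasp_force: 29.1
```

Call:
{"op": "step_arm", "data": {
  "steps": [
    [0,0,0,0,0,0,0.6],
    [0,0,0,0,0,0,0.6],
    [0,0,0,0,0,0,0.6]
  ]
}}

```text
time_s: 34.72
position: [0.4911, -0.1152, 0.329]
tcp_rot: [[0.977, 0.205, -0.054], [0.204, -0.979, -0.011], [-0.055, -0.0, -0.998]]
force: [-0.2, -1.0, -1.6]
opening: 0.324
grasp_force: 29.1
```

```bash
python3 cap.py m1; sed -i 's/\[0,0,1\])-\.0013\*ly/[0,0,1.0155])-.00085*ly/; s/-20\.6/-19.4/g; s/-\.0206/-.0194/g' tilt2.py; python3 tilt2.py m1 l2
```

```text
34.7167 [ 0.4911 -0.1152  0.329 ] 28.156161338990774 29.120473265647888 [-0.216  -1.0155 -1.5936] 11.806579010487118
m1 side pitch,roll,du,dv [ 2.87  0.29 -0.36 -0.5 ] 19.17160012637394 n 703 flat 21.042847269774107
m1 scene pitch,roll,du,dv [10.23  7.62 -5.96  0.22] 81.20084379895819 n 462 flat 83.0765368056691
l2 side pitch,roll,du,dv [ 2.24  0.44 -0.67  0.06] 9.017233748480152 n 455 flat 9.51680755829491
l2 scene pitch,roll,du,dv [-56.49  22.64  -3.89  -3.14] 69.7461677825172 n 393 flat 76.60219772863485
```

Roll is 0.3°, and both frames agree on about 2.5° pitch with the ears high. I'll take out 2° of it while moving over the hub.

Call:
{"op": "step_arm", "data": {
  "steps": [
    [-0.008,0.04,0,0,-0.006,0,0.6],
    [-0.025,0.12,0.001,0,-0.012,0,0.6],
    [-0.045,0.22,0.002,0,-0.018,0,0.6],
    [-0.065,0.32,0.003,0,-0.024,0,0.6],
    [-0.085,0.42,0.004,0,-0.03,0,0.6],
    [-0.105,0.51,0.005,0,-0.036,0,0.6],
    [-0.12,0.58,0.006,0,-0.042,0,0.6],
    [-0.125,0.604,0.007,0,-0.044,0,0.6]
  ]
}}

```text
time_s: 35.73
position: [0.4907, -0.3056, 0.3287]
tcp_rot: [[0.976, 0.201, -0.088], [0.199, -0.98, -0.021], [-0.091, 0.003, -0.996]]
force: [-0.1, 0.2, -2.5]
opening: 0.322
grasp_force: 29.1
```

Call:
{"op": "step_arm", "data": {
  "steps": [
    [0,0,0,0,0,0,0.6],
    [0,0,0,0,0,0,0.6],
    [0,0,0,0,0,0,0.6],
    [0,0,0,0,0,0,0.6]
  ]
}}

```text
time_s: 36.07
position: [0.4908, -0.2995, 0.329]
tcp_rot: [[0.975, 0.205, -0.089], [0.204, -0.979, -0.018], [-0.09, -0.001, -0.996]]
force: [-0.5, -1.3, -1.0]
opening: 0.322
grasp_force: 29.1
```

```bash
sed -i 's/\.0206\*hx+\.0013\*hy/.0245*hx+.00085*hy/' off.py; python3 off.py; python3 cap.py n1; python3 prof.py n1 .1465 | sed -n 2,18p; sed 's/\.467+dx,-\.3075+dy/.467+dx,-.3045+dy/' hub.py >/dev/null
```

```text
t 36.0667 z 0.3290099460237194 err x,y mm 0.3860058198345049 0.864977826683199 R2 [-0.09 -0.   -1.  ] force [-0.51 -1.31 -1.03] grip 29.12095321342349 27.99845104905498
36.0667 [ 0.4908 -0.2995  0.329 ] 27.99845104905498 29.12095321342349 [-0.5063 -1.3058 -1.0308] 11.83907028891327
217 [(3.6, -27.9, 29.2, 193)]
220 [(1.2, -26.4, 26.2, 176)]
223 [(-1.2, -26.5, 26.3, 183)]
226 [(-3.7, -29.7, 25.6, 171)]
229 [(-6.1, -25.1, 28.8, 167)]
232 [(-8.6, -24.4, 24.2, 171)]
235 [(-11.1, -24.4, 22.7, 165), (-11.1, 37.6, 42.3, 235)]
238 [(-13.6, -26.1, 24.3, 114), (-13.6, 30.6, 42.4, 240)]
241 [(-16.1, -23.8, 42.5, 158)]
244 [(-18.7, -23.8, -20.7, 146), (-18.7, -19.9, 42.7, 184)]
247 [(-21.2, -24.7, -21.5, 152), (-21.2, -19.1, 39.6, 142)]
250 [(-23.8, -24.8, -22.4, 151), (-23.8, -16.0, 32.6, 167)]
253 [(-26.4, -24.9, -21.7, 148), (-26.4, -20.1, 26.3, 162)]
256 [(-29.0, -26.5, 22.4, 151)]
259 [(-31.6, -27.4, 14.4, 114), (-31.6, 18.4, 21.7, 149)]
262 [(-34.2, -41.2, -34.0, 148), (-34.2, -26.7, -25.1, 221), (-34.2, -22.7, 20.9, 97)]
265 [(-36.9, -41.3, 19.4, 108)]
```

Call:
{"op": "step_arm", "data": {
  "steps": [
    [0.003,0.002,0.02,0,0,0,0.6],
    [0.006,0.002,0.05,0,0,0,0.6],
    [0.009,0.002,0.085,0,0,0,0.6],
    [0.012,0.002,0.12,0,0,0,0.6],
    [0.015,0.002,0.15,0,0,0,0.6],
    [0.016,0.002,0.168,0,0,0,0.6],
    [0.017,0.002,0.173,0,0,0,0.6],
    [0.017,0.002,0.173,0,0,0,0.6]
  ]
}}

```text
time_s: 36.93
position: [0.4911, -0.3014, 0.2759]
tcp_rot: [[0.975, 0.204, -0.089], [0.203, -0.979, -0.017], [-0.091, -0.001, -0.996]]
force: [-0.5, 0.3, -1.8]
opening: 0.326
grasp_force: 29.1
```

Call:
{"op": "step_arm", "data": {
  "steps": [
    [0,0,0,0,0,0,0.6],
    [0,0,0,0,0,0,0.6],
    [0,0,0,0,0,0,0.6],
    [0,0,0,0,0,0,0.6]
  ]
}}

```text
time_s: 37.27
position: [0.4916, -0.3017, 0.2773]
tcp_rot: [[0.975, 0.204, -0.087], [0.203, -0.979, -0.019], [-0.089, 0.001, -0.996]]
force: [0.3, 0.5, -1.8]
opening: 0.326
grasp_force: 29.1
```

```bash
for i in 1 2 3; do python3 off.py; python3 -c "
from rig import *
capture('side')"; done; python3 cap.py n2; cat > drv.py <<'E'
import sys
from h import *
# wrist: grey profile across rows between ring and driver, both sides, in px
n=sys.argv[1];im=cv2.imread(f"pics/{n}_wrist.png");g=cv2.cvtColor(im,cv2.COLOR_BGR2GRAY)
for v in range(236,268,3):print(v,"L",g[v,282:302].tolist(),"R",g[v,336:358].tolist())
z=np.load(n+".npz");s=dict(position=z["p"],tcp_rot=z["R"]);c=capture("wrist");W=pose(c,s)
hub=np.array([.4672,-.3045,0]);hx=z["R"][:,0]*[1,1,0];hx/=np.linalg.norm(hx);hy=np.array([hx[1],-hx[0],0])
for h,r in((.116,.0175),(.120,.0145)):
    for x in(-.006,0,.006):
        y=np.sqrt(r*r-x*x);print(h,x,proj(c,W,hub+[0,0,h]+x*hx-y*hy).round(1),proj(c,W,hub+[0,0,h]+x*hx+y*hy).round(1))
E
python3 drv.py n2
```

```text
t 37.2667 z 0.27733699827329106 err x,y mm 0.06872667679397475 -1.3441992277227224 R2 [-0.09  0.   -1.  ] force [ 0.32  0.46 -1.77] grip 29.12047315388918 28.32644675101774
t 37.3167 z 0.2772485319406342 err x,y mm 0.11942739967328697 -1.283793224842442 R2 [-0.09  0.   -1.  ] force [ 0.11  0.04 -0.88] grip 29.12056775763631 28.252906578825726
t 37.3667 z 0.2771568481927833 err x,y mm 0.16652746191519172 -1.2386441846994503 R2 [-0.09  0.   -1.  ] force [-0.38  0.45 -1.53] grip 29.12049751728773 28.097313963975882
37.4167 [ 0.4914 -0.3016  0.2771] 28.195613070882054 29.120584689080715 [-0.8465  0.1622 -1.6871] 11.745674478638117
236 L [146, 146, 146, 145, 147, 149, 150, 151, 148, 119, 90, 83, 84, 86, 86, 83, 78, 76, 75, 80] R [140, 86, 76, 77, 78, 83, 85, 89, 90, 87, 90, 110, 142, 153, 148, 147, 147, 144, 143, 145, 145, 146]
239 L [149, 167, 212, 238, 245, 247, 245, 233, 183, 157, 142, 99, 83, 83, 84, 85, 85, 81, 79, 72] R [74, 74, 79, 82, 86, 89, 90, 88, 89, 97, 122, 143, 140, 138, 148, 148, 146, 145, 145, 144, 149, 194]
242 L [162, 218, 245, 247, 247, 247, 247, 238, 198, 157, 146, 13
[... 1368 characters left out ...]
 148, 154, 179, 185, 163, 149, 149, 156, 185, 230, 244, 246]
263 L [120, 119, 120, 119, 120, 120, 121, 129, 140, 144, 145, 144, 136, 113, 84, 72, 74, 74, 74, 76] R [74, 73, 74, 73, 73, 74, 82, 109, 135, 149, 180, 229, 245, 246, 246, 243, 236, 239, 246, 247, 247, 247]
266 L [118, 119, 120, 119, 119, 119, 120, 123, 132, 137, 124, 98, 76, 72, 73, 74, 75, 74, 75, 75] R [76, 75, 74, 75, 71, 73, 73, 73, 76, 117, 206, 244, 247, 247, 248, 248, 248, 249, 249, 248, 248, 248]
0.116 -0.006 [298.3 250.8] [337.4 250.8]
0.116 0 [296.8 244.1] [338.8 244.1]
0.116 0.006 [298.  237.4] [337.7 237.4]
0.12 -0.006 [301.9 252.6] [333.7 252.6]
0.12 0 [300.2 245.9] [335.4 245.9]
0.12 0.006 [301.7 239. ] [333.9 239. ]
```

The driver edges appear at 297 and 338, as predicted, and the ring's widest rows coincide with the driver's centre. The remaining error is 1.2 mm sideways, so I'll correct that and lower in two stages while watching the force.

Call:
{"op": "step_arm", "data": {
  "steps": [
    [0,-0.002,0,0,0,0,0.6],
    [0,-0.004,0,0,0,0,0.6],
    [0,-0.004,0,0,0,0,0.6],
    [0.001,-0.004,0.008,0,0,0,0.6],
    [0.002,-0.004,0.018,0,0,0,0.6],
    [0.003,-0.004,0.028,0,0,0,0.6],
    [0.003,-0.004,0.034,0,0,0,0.6],
    [0.003,-0.004,0.034,0,0,0,0.6]
  ]
}}

```text
time_s: 38.28
position: [0.4907, -0.3001, 0.2658]
tcp_rot: [[0.975, 0.204, -0.089], [0.203, -0.979, -0.017], [-0.091, -0.001, -0.996]]
force: [-0.0, 0.3, -2.0]
opening: 0.325
grasp_force: 29.1
```

```bash
for i in 1 2 3; do python3 off.py; python3 -c "
from rig import *
capture('side')"; done
```

```text
t 38.2833 z 0.2657935256804781 err x,y mm 0.5551519141206833 0.3866434754950681 R2 [-0.09 -0.   -1.  ] force [-0.05  0.3  -1.98] grip 29.120041094720364 28.302105819451555
t 38.3333 z 0.2660715846648353 err x,y mm 0.43425097582182365 0.215331511172567 R2 [-0.09 -0.   -1.  ] force [ 0.23  0.58 -2.56] grip 29.12109659984708 27.883629295796023
t 38.3833 z 0.2663413830376076 err x,y mm 0.3161289669964492 0.10495891462855891 R2 [-0.09 -0.   -1.  ] force [-0.56  0.51 -1.96] grip 29.12118723616004 28.21801505881737
```

Call:
{"op": "step_arm", "data": {
  "steps": [
    [0.001,0,0.005,0,0,0,0.6],
    [0.002,0,0.012,0,0,0,0.6],
    [0.003,0,0.02,0,0,0,0.6],
    [0.004,0,0.028,0,0,0,0.6],
    [0.004,0,0.033,0,0,0,0.6],
    [0.004,0,0.033,0,0,0,0.6],
    [0.004,0,0.033,0,0,0,0.6]
  ]
}}

```text
time_s: 39.02
position: [0.4913, -0.3003, 0.2564]
tcp_rot: [[0.975, 0.204, -0.089], [0.203, -0.979, -0.018], [-0.09, -0.0, -0.996]]
force: [0.2, 0.0, -1.7]
opening: 0.321
grasp_force: 29.1
```

```bash
for i in 1 2 3; do python3 off.py; python3 -c "
from rig import *
capture('side')"; done; python3 cap.py f1; python3 - <<'E'
from h import *
np.set_printoptions(precision=1,suppress=True)
c=capture("side");T=pose(c);hub=np.array([.4672,-.3045,0]);im=cv2.imread("pics/f1_side.png");h=cv2.cvtColor(im,cv2.COLOR_BGR2HSV)
for z in(.142,.120,.1165,.113,.110,.107,.098):print(z,"front of driver",proj(c,T,hub+[0,-.0175,z]),"ring front",proj(c,T,hub+[0,-.0235,z]))
u=int(round(proj(c,T,hub+[0,0,.11])[0]))-1
for k in(u-8,u-4,u,u+4,u+8):print(k,312,[f"{int(s)}/{int(q)}" for _,s,q in h[312:352,k]])
im=cv2.imread("pics/side0.png")
h=cv2.cvtColor(im,cv2.COLOR_BGR2HSV)
print("ref side0");
for k in(u-4,u,u+4):print(k,312,[f"{int(s)}/{int(q)}" for _,s,q in h[312:352,k]])
E
```

```text
t 39.0167 z 0.256416596282032 err x,y mm 0.027945096438519872 0.09137298097921354 R2 [-0.09 -0.   -1.  ] force [ 0.21  0.03 -1.73] grip 29.121067263185978 27.919317420897176
t 39.0667 z 0.25655092435417953 err x,y mm -0.05165891765443456 0.05027050454870202 R2 [-0.09 -0.   -1.  ] force [ 0.53 -0.19 -1.87] grip 29.121205061674118 28.349272188056744
t 39.1167 z 0.25665072505777764 err x,y mm -0.07657253705275212 0.005297491977863148 R2 [-0.09  0.   -1.  ] force [-0.89  0.09 -2.06] grip 29.12108698859811 28.097354191635432
39.1667 [ 0.4914 -0.3004  0.2567] 28.141038766854116 29.120810218155384 [-0.3365 -0.9878 -1.6037] 11.749332573688168
0.142 front of driver [266.3 318.3] ring front [266.1 320.7]
0.12 front of driver [267.  328.8] ring front [266.8 331.3]
0.1165 front of driver [267.1 330.5] ring front [266.9 333. ]
0.113 front of driver [267.2 332.1] ring front [267.  334.6]
0.11 front of driver [267.3 333.6] ring front [267.1 336. ]
0.107 front of driver [267.3 335. ] ring front [267.2 337.4]
0.098 front of driver [267.6 339.2] ring front [267.4 341.7]
259 312 ['212/218', '214/218', 
[... 2362 characters left out ...]
'6/137', '6/137', '4/136', '2/136', '16/110', '12/88', '8/65', '3/87', '9/168', '9/224', '12/219', '17/223', '13/228', '9/216', '8/131', '7/69', '36/28', '5/100', '5/170', '7/142', '11/144', '7/141', '4/123', '9/108', '11/112', '11/112', '11/111', '16/115', '14/113', '14/88', '13/116', '2/255', '0/255', '0/255']
271 312 ['219/113', '214/225', '216/210', '214/206', '229/208', '137/216', '22/206', '24/162', '12/124', '13/80', '7/38', '5/94', '8/161', '10/230', '9/219', '6/212', '7/205', '5/207', '3/201', '5/147', '4/63', '0/0', '6/85', '4/187', '6/135', '7/137', '6/137', '0/126', '14/109', '18/115', '13/115', '13/116', '13/114', '11/112', '14/110', '15/100', '8/92', '12/107', '3/255', '0/255']
```

The side view shows the ring's dark edge at row 336.2, level with the groove (predicted 336.0 for z = 0.110). Position error is under 0.1 mm, there's no contact force, and the pliers are fully squeezed. Handing in.

```bash
python3 -c "
from rig import *
print(hand_in())"
```

```text
the job is handed in; nothing more can be done
None
```

The job is handed in after about 39 s: the squeezed pliers hold the spread ring around the driver, about level with the groove by the side camera (roughly ±0.7 mm). It read square to within about 1° before the last small tilt correction, and I felt no contact. The first pickup came up tilted, so I set the ring back on the offcut and picked it up again.

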